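# Refill a stockroom rodent monitoring station and screw its lid down

### The arm

A 6-joint arm with a two-finger parallel gripper is mounted at the origin on the work surface. World frame = base frame: x ahead of the robot, y to its left, z up, the work surface at z = 0. Lengths are in mm, angles in rad, forces in N, time in s.
With the tool pointing down it reaches from about 300 to 775 mm from the base axis. Payload 14.6 kg.
Tool frame: the origin (TCP) lies at the very end of the fingers, on their centre line; the grasp point (between the pads) lies 19 mm behind it; z points along the fingers, y is the line along which they close (so a half turn about z gives the same grasp; the last joint's range is limited). The gripper opens to 94 mm and grips with 3 to 60 N. Pads are 16 mm wide; open, the fingers measure 119 mm over their backs; the gripper's body (75 mm by 177 mm) begins 78 mm behind the grasp point.
Start: joints at [-1.293, 0.3, 1.521, -0, 1.321, -0.067], TCP at [185.897, -517.621, 205.446] pointing down, gripper open.
Joint ranges: [-3.03, 3.03], [-0.79, 2.21], [0.23, 2.52], [-1.04, 4.18], [0, 3.07], [-2.55, 2.55]. Speed limits (rad/s): [2.22, 2.22, 2.57, 3.14, 3.14, 3.14].

### API

Orientations are given as [roll, pitch, yaw] about the fixed x, y, z axes, in that order (R = Rz(yaw) Ry(pitch) Rx(roll)).
In Python, from cell import manip, camera, get_calibration gives the robot as it stands. The module is installed in compiled form; this text tells all that it offers.
- The arm moves only by the tool jog_arm, never from a script. Its argument "plan" is one flat list of numbers, 6 for each row, row after row: the shift along the world's x, y, z in m, then the turn, a rotation vector about the world's x, y, z in degrees. A call has 1 to 20 rows; each row is the pose to reach, as a shift and turn from the pose commanded when the call began; what a row does not reach only later rows make up. A row lasts 1/10 s, in which the tool goes at most 50 mm and 8.59 degrees, less where a joint would pass 70% of its speed; a pose out of reach is approached as far as the arm can. A call with a gripper value outside its range is refused whole. "claw" is the finger opening in m, from 0 to 0.094, set as the call begins (left out, the last holds). The fingers move at their own pace and stop on an object; "force" is the grip in N (left out, the last holds). Time passes only in rows, so rows that repeat a pose let the fingers close. It gives the time, the measured TCP pose, the force, the opening and the grip force at its end, in the units of the state.
- manip.read_state(): the state, without advancing time (a new reading comes with each control period).
- camera(name): name is "scene" or "top" or "wrist"; returns (picture, depth): 420x560x3 uint8, red, green, blue; 420x560 float32, mm along the optical axis (not along the pixel's ray), 0 where there is no reading.
- get_calibration(name): a dict with "fx", "fy", "cx", "cy" (pixels), "k1" (the pictures are not rectified: a ray, as slopes to the right and down, at radius r is drawn at 1 + k1 r^2 times it, then the intrinsics apply), "origin" and "attitude" of the camera in the world. Camera axes: x right, y down, z forward; pixel columns grow to the right and rows downward; lengths in mm; the calibration is good to about 2 mm. A picture is of the moment at which its call begins: read the wrist's pose just before it. get_calibration takes no time and is no camera call; for the wrist camera it gives the pose at the moment of the call.
- manip.sign_off(): hands the job in; it is judged then, once.
The state is a dict: "clock": time; "joints": joint angles; "qd": joint speeds; "effort": joint torques, N m; "eef_pos": TCP position; "eef_rot": TCP orientation; "wrist_force": force on the tool from outside, world axes, zero at the start; "moment": the same for the moment, N m; "finger_gap": finger opening in mm; "finger_force": force on a finger pad.
Only numpy, scipy, OpenCV 4.12 (cv2) and the standard library are available. Lean on these libraries where they do the work, as an engineer would, in place of code of your own. Each camera call takes 0.05 s, during which the arm holds its last target. There are 200 camera calls.

### The job

Take the screwdriver from the rack and press the sprung hook down with it, through the slot in the lid of the black rodent monitoring station, so that the lid comes free; then open the lid all the way and lay every wax block that is on the bench flat on the raised tray inside, none on top of another. Shut the lid so that the hook catches again, drive the lid's slotted screw fully home with the screwdriver (clockwise, pushing the bit down in its slot and never turning the screw with the gripper's fingers), and stand the screwdriver upright in the rack's hole again, as you found it. Leave the jar and the stack of foil trays where they stand.

Things in the scene. Friction and masses are not known exactly. Their poses are not given: they have to be found in the camera images.
- driver: flat-blade screwdriver, 120 g, 151 mm long, standing upright in the rack, bit down; origin at the middle of the bit's end, z up the shaft, x along the width of the blade. From the end up: blade 10 mm wide (x) x 2 mm thick (y) for 12 mm, round shaft 7 mm across up to 70 mm, round guard 36 mm across from 70 to 76 mm, black handle 30 mm (x) x 26 mm (y) with rounded edges from 76 to 151 mm. It hangs by its guard on the rack, which carries it upright
- driver_tip (a point): middle of the end of the screwdriver's blade (same frame as driver)
- driver_grip (a point): point on the screwdriver's axis in its handle, 121 mm above the blade's end; x along the width of the blade, y across the handle's 26 mm, z up the handle
- rack_hole (a point): centre of the round hole, 18 mm across with a 2 mm chamfer, in the top of the low grey steel tool rack (180 x 70 mm, top 85 mm above the bench, the plate 12 mm thick, open below, fixed to the bench); the point is at the level of the top; z up. Standing in it, the screwdriver's blade end is 70 mm below this point. The four dark 8 mm dots in the same row are too small for it
- tray (a point): centre of the raised grey tray's floor inside the station, 25 mm above the bench: the floor is 132 mm (x) x 166 mm (y) between a front lip 24 mm high, side baffles 34 mm high and the station's rear wall. x points from the station's front (towards the robot) to the lid's hinge at its rear, y to the left, z up. The station is a black plastic box 220 (x) x 260 (y) x 75 mm without the lid, walls 4 mm, fixed to the bench; its middle is 36 mm ahead of (-x from) this point
- lid_hinge (a point): middle of the lid's hinge line at the station's rear top edge, 75.5 mm above the bench and level with the underside of the shut lid; its frame turns with the lid; with the lid shut x points to the rear, y along the hinge line, z up, and the lid (5 mm thick, 268 mm wide along y, 226 mm long) extends to -x
- lid (a joint): angle of the lid in rad: 0 shut, grows as the front edge rises, 1.70 fully open (past upright, where it rests by its own weight; let go below about 1.5 it falls shut). Caught by the hook it reads 0 to 0.008; freed, a sprung plunger under it (about 2 to 3 N) lifts it to about 0.11 and holds it there. Lid 0.25 kg. Shutting it takes a push of about 8 N at the knob until the hook snaps over
- lid_knob (a point): grip point of the lid's grey pull knob, a block 16 mm (along the lid) x 22 mm (along the hinge line, y) standing 34 mm off the lid with rounded edges; the point is 25 mm off the lid's outer face, 196 mm from the hinge line along the lid and in its middle; the frame turns with the lid (x to the hinge, y along the hinge line, z out of the lid)
- lid_slot (a point): centre, on the lid's outer face, of the slot through the lid over the hook: 14 mm (x) x 26 mm (y), 85 mm to the left (+y) of the knob, framed in grey; frame turns with the lid, z out of it
- latch_pad (a point): the place to press on the white sprung hook: top of its level arm (16 mm wide), straight below the lid's slot and 41 mm below the lid's outer face; z up at rest
- latch (a joint): turn of the sprung hook in rad: 0 at rest (holding the lid if it is shut), grows as its arm is pressed down (0.5 at the most); from about 0.26 (arm pressed down about 8 mm) it lets the lid go. Pressing takes about 3 N to start, 5 to 6 N to the stop (15 mm down); it springs back when left, and snaps aside by itself when the lid is pushed shut
- screw (a joint): turn of the lid's captive screw in rad: 0 backed right out, grows clockwise seen from above, stop at 6.0 = fully home; each full turn sinks it 5 mm. It needs about 0.1 N m and stays where it is left
- screw_slot (a point): centre of the floor of the slot across the top of the steel screw's head, 85 mm to the right (-y) of the knob; x along the slot, which is 4 mm wide, 4 mm deep and open at both ends, z out of the lid; frame turns and sinks with the screw. The head is 19 mm across and 6.5 mm high in all; backed out it stands proud of the lid by up to 4.8 mm, home it sits on the lid
- block1_mid (a point): wax monitoring block, tan, 52 x 28 x 24 mm, 40 g, lying flat on the bench at the start; this point is its centre, 12 mm above its underside; x along its 52 mm length, y along its 28 mm width, z up. 2 or 3 of the four blocks are present
- block2_mid (a point): wax monitoring block, tan, 52 x 28 x 24 mm, 40 g, lying flat on the bench at the start; this point is its centre, 12 mm above its underside; x along its 52 mm length, y along its 28 mm width, z up. 2 or 3 of the four blocks are present
- block3_mid (a point): wax monitoring block, tan, 52 x 28 x 24 mm, 40 g, lying flat on the bench at the start; this point is its centre, 12 mm above its underside; x along its 52 mm length, y along its 28 mm width, z up. 2 or 3 of the four blocks are present
- block4_mid (a point): wax monitoring block, tan, 52 x 28 x 24 mm, 40 g, lying flat on the bench at the start; this point is its centre, 12 mm above its underside; x along its 52 mm length, y along its 28 mm width, z up. 2 or 3 of the four blocks are present
- jar: amber glass jar with white cap, 64 mm across, 85 mm high, a bystander; origin under its centre
- trays: stack of aluminium foil trays, 150 x 110 x 50 mm, a bystander; origin under its centre
Things that resemble listed ones, but are neither listed nor needed, are in the scene too. What is shaped like the part that bears rack_hole but purple is not meant. There is more than one size of the driver; the one meant has the size given above.

How it is judged (in metres and radians):
On the way, in this order (a step that is already met when the one before it is completed fails the run):
1. the screwdriver presses the sprung hook down far enough to let the lid go (value of joint latch above 0.22 rad and contact force between driver and latch above 0.3 N).
2. the lid is opened all the way (value of joint lid above 1.5 rad), for 0.2 s.
3. every block lies flat on the tray inside while the lid is still open (x of block1_mid in the frame of tray between -0.05 and 0.05 m and y of block1_mid in the frame of tray between -0.071 and 0.071 m and z of block1_mid in the frame of tray between 0.004 and 0.02 m and x of block2_mid in the frame of tray between -0.05 and 0.05 m and y of block2_mid in the frame of tray between -0.071 and 0.071 m and z of block2_mid in the frame of tray between 0.004 and 0.02 m and x of block3_mid in the frame of tray between -0.05 and 0.05 m and y of block3_mid in the frame of tray between -0.071 and 0.071 m and z of block3_mid in the frame of tray between 0.004 and 0.02 m and x of block4_mid in the frame of tray between -0.05 and 0.05 m and y of block4_mid in the frame of tray between -0.071 and 0.071 m and z of block4_mid in the frame of tray between 0.004 and 0.02 m and value of joint lid above 1.2 rad), for 0.2 s.
4. the lid is shut and the hook has caught (value of joint lid below 0.02 rad and value of joint latch below 0.06 rad), for 0.3 s.
5. the screw is driven home with the screwdriver's blade in its slot (value of joint screw above 5.7 rad and contact force between driver and screw above 0.3 N and z of driver_tip in the frame of screw_slot below 0.003 m).
At the end, for the whole second after the job is handed in: every present block flat on the tray, unstacked (centre within 50 mm in x, 71 mm in y of the tray centre); lid below 0.02 rad, hook back below 0.06 rad; screw at 5.7 rad or more; screwdriver at rest in the rack hole, upright within 0.15 rad, guard on the rack (all of step 4 and x of block1_mid in the frame of tray between -0.05 and 0.05 m and y of block1_mid in the frame of tray between -0.071 and 0.071 m and z of block1_mid in the frame of tray between 0.004 and 0.02 m and x of block2_mid in the frame of tray between -0.05 and 0.05 m and y of block2_mid in the frame of tray between -0.071 and 0.071 m and z of block2_mid in the frame of tray between 0.004 and 0.02 m and x of block3_mid in the frame of tray between -0.05 and 0.05 m and y of block3_mid in the frame of tray between -0.071 and 0.071 m and z of block3_mid in the frame of tray between 0.004 and 0.02 m and x of block4_mid in the frame of tray between -0.05 and 0.05 m and y of block4_mid in the frame of tray between -0.071 and 0.071 m and z of block4_mid in the frame of tray between 0.004 and 0.02 m and value of joint screw above 5.7 rad and horizontal distance between driver_tip and rack_hole below 0.012 m and angle between driver_tip's own z axis and vertical below 0.15 rad and z of driver_tip in the frame of rack_hole between -0.076 and -0.063 m and linear speed of driver below 0.02 m/s); the robot touches nothing.
It fails at once if the gripper's fingers turn or press the screw themselves (contact force between the fingers and screw above 1 N).
It fails at once if a bystander (jar, foil trays) is moved by more than 3 cm (distance of any of jar, trays from where it was at the start of the episode above 0.03 m).
Of block1, block2, block3, block4 only 2 to 3 are there at a start; the rules pass over those that are not, and their reading is None.
At some moment in a run one of block1, block2, block3, block4 may be knocked a few centimetres aside while the robot is not near it.
It also fails if it takes over 210 s, if anything falls off the work surface, if the arm or the gripper's body presses on something with over 40 N, if the wrist force passes 120 N, or if a joint passes its speed limit or range.

## Working session

There is one attempt and no reset: what is moved stays moved. The work goes in short steps, Python scripts to look and compute and a tool call to move; the robot and the scene stay as the last step left them, time stands still between calls to the robot, and variables do not carry over. Pictures are saved under pics/ and viewed, at most 14 in all, crops included, and the job is handed in when it is done.

Besides the shell and the picture viewer there is one more tool, called after "Emit:" by a JSON object that holds its "fn" and its "kwargs". jog_arm: Moves the arm, as the interface text tells. Its arguments: {"type":"object","properties":{"plan":{"type":"array"},"claw":{"type":"number"},"force":{"type":"number"}},"required":["plan"]}

```bash
ls; mkdir -p pics
cat > h.py <<'E'
import numpy as np, cv2
from cell import manip, camera, get_calibration
from scipy.spatial.transform import Rotation as R
np.set_printoptions(precision=1,suppress=True)
def snap(name,fn=None):
    c=get_calibration(name); im,d=camera(name)
    np.savez('%s.npz'%(fn or name),im=im,d=d)
    if fn: cv2.imwrite('pics/%s.png'%fn,cv2.cvtColor(im,cv2.COLOR_RGB2BGR))
    return c,im,d
def rot(c):
    a=np.array(c['attitude'],float)
    return a if a.shape==(3,3) else R.from_euler('xyz',a).as_matrix()
def rays(c,uv):
    uv=np.atleast_2d(np.array(uv,float))
    K=np.array([[c['fx'],0,c['cx']],[0,c['fy'],c['cy']],[0,0,1]])
    p=cv2.undistortPoints(uv.reshape(-1,1,2),K,np.array([c['k1'],0,0,0.])).reshape(-1,2)
    return np.c_[p,np.ones(len(p))]
def onplane(c,uv,z):
    r=rays(c,uv)@rot(c).T; o=np.array(c['origin'],float)
    return o+r*((z-o[2])/r[:,2])[:,None]
def bydepth(c,uv,d):
    uv=np.atleast_2d(np.array(uv)); z=d[uv[:,1].astype(int),uv[:,0].astype(int)]
    return np.array(c['origin'])+(rays(c,uv)*z[:,None])@rot(c).T
def cloud(c,d):
    v,u=np.mgrid[:d.shape[0],:d.shape[1]]
    return bydepth(c,np.c_[u.ravel(),v.ravel()],d).reshape(*d.shape,3)
def px(c,P):
    q=(np.atleast_2d(P)-np.array(c['origin']))@rot(c); s=q[:,:2]/q[:,2:]
    s=s*(1+c['k1']*(s**2).sum(1))[:,None]
    return s*[c['fx'],c['fy']]+[c['cx'],c['cy']]
E
python3 - <<'E'
from h import *
for n in('scene','top','wrist'):
    c,im,d=snap(n,n+'0'); print(n,c)
print(manip.read_state())
E
```

```text
pics
scene {'fx': 518.5179642231215, 'fy': 518.5179642231215, 'cx': 284.3066608205071, 'cy': 212.1688724552886, 'k1': 0.06496613534865106, 'origin': array([1350.4, -649.1,  932.2]), 'attitude': array([-2.2,  0. ,  0.8])}
top {'fx': 429.52118544448314, 'fy': 429.52118544448314, 'cx': 285.37554255378075, 'cy': 211.20476819138145, 'k1': -0.10519680320511333, 'origin': array([ 363.4,   76.9, 1424. ]), 'attitude': array([-3. , -0. , -1.5])}
wrist {'fx': 302.83956127221916, 'fy': 302.83956127221916, 'cx': 278.8670233988524, 'cy': 208.21892271444196, 'k1': -0.05930945759226199, 'origin': array([ 259.4, -491. ,  384. ]), 'attitude': array([ 2.9,  0. , -1.2])}
{'clock': 0.15, 'joints': array([-1.3,  0.3,  1.5, -0. ,  1.3, -0.1]), 'qd': array([ 0., -0., -0., -0., -0., -0.]), 'effort': array([ -0. , -53.2, -35.3,   0.1,   0. ,  -0. ]), 'eef_pos': array([ 185.8, -517.4,  205. ]), 'eef_rot': array([-3.1, -0. ,  0.3]), 'wrist_force': array([-0.1,  0.3,  0.6]), 'moment': array([-0.,  0., -0.]), 'finger_force': 0.0, 'finger_gap': 94.22769663514194}
```

View pics/top0.png

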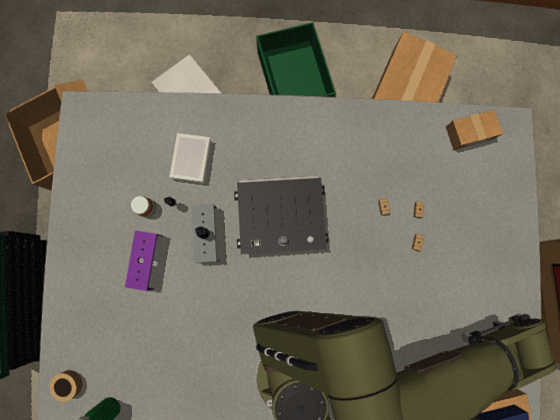

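View pics/scene0.png

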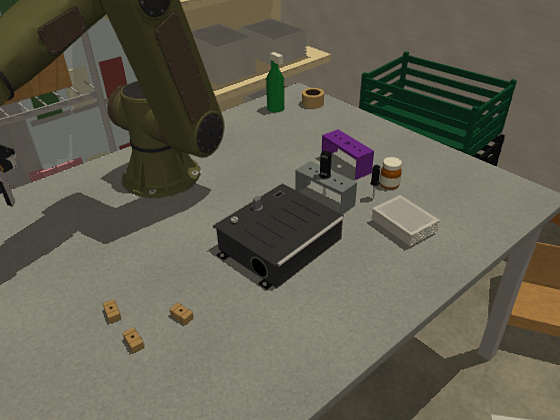

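Top view: the driver stands in the grey rack at (202,232). A smaller driver at (169,202) stands outside it, and the purple rack at (141,260) is the decoy. Three blocks are at (384,207), (419,210) and (418,242). On the station lid the slot is at (256,243), the knob at (283,241) and the screw at (310,239). The grey-rack driver fits, because it hangs by its guard and is larger; I'll confirm that in a crop and measure.

Run:
```python
from h import *
c=get_calibration('top');z=np.load('top0.npz');im,d=z['im'],z['d']
P=cloud(c,d)
for n,(u,v) in dict(drv=(202,232),small=(169,202),rack=(208,252),lid=(282,205),knob=(283,240),slotreg=(250,225),screw=(310,239),b1=(384,207),b2=(419,210),b3=(418,242)).items(): print(n,P[v,u])
# blocks by colour
hsv=cv2.cvtColor(im,cv2.COLOR_RGB2HSV)
m=(cv2.inRange(hsv,(8,90,100),(25,255,255)));m[:, :340]=0;m[:190]=0;m[290:]=0
for k in cv2.findContours(m,0,1)[0]:
    if cv2.contourArea(k)<25: continue
    pts=onplane(c,k.reshape(-1,2),24)[:,:2].astype(np.float32)
    print('block',cv2.minAreaRect(pts))
# driver top: points near rack higher than 120
def blob(lo,hi,u0,u1,v0,v1):
    Q=P[v0:v1,u0:u1].reshape(-1,3);Q=Q[(Q[:,2]>lo)&(Q[:,2]<hi)];return Q
Q=blob(140,175,185,225,215,255);print('drvtop',len(Q),Q.mean(0),np.ptp(Q,0))
Q=blob(80,90,185,225,200,270);print('rack',cv2.minAreaRect(Q[:,:2].astype(np.float32)),Q[:,2].mean())
Q=blob(72,85,232,332,170,260);print('lid',cv2.minAreaRect(Q[:,:2].astype(np.float32)),Q[:,2].mean())
Q=blob(100,120,270,296,230,250);print('knob',len(Q),Q.mean(0))
a=cv2.resize(im[190:300,110:230],None,fx=5,fy=5,interpolation=2)[:,:400] 
s=np.load('scene0.npz')['im'];b=cv2.resize(s[120:230,280:430],None,fx=5,fy=5,interpolation=2)
cv2.imwrite('pics/c1.png',cv2.cvtColor(b[:600],cv2.COLOR_RGB2BGR))
L=cv2.resize(im[170:262,230:335],None,fx=6,fy=6,interpolation=2);cv2.imwrite('pics/c2.png',cv2.cvtColor(L,cv2.COLOR_RGB2BGR))
```

```text
drv [451.5 289.5 164.5]
small [544.4 404.5 115.1]
rack [395.5 281.9  81.4]
lid [550.1  55.5  80. ]
knob [437.8  50.1 113.5]
slotreg [483.3 153.8  86.2]
screw [444.4 -34.3  90.9]
b1 [ 560.3 -283.2   31.1]
b2 [ 554.8 -404.7   23.8]
b3 [ 447.4 -399.6   25.2]
block ((446.9677734375, -400.3624267578125), (27.115615844726562, 51.69131851196289), 75.15162658691406)
block ((558.1964111328125, -404.69573974609375), (27.604093551635742, 48.279361724853516), 89.13812255859375)
block ((564.20068359375, -285.9474792480469), (51.09037399291992, 27.37373161315918), 12.4593505859375)
drvtop 98 [451.4 296.3 162.5] [29.5 30.4 29.3]
rack ((455.28692626953125, 299.41729736328125), (177.6577911376953, 71.87799835205078), 5.710329532623291) 85.20803260514981
lid ((521.2560424804688, 57.68975067138672), (235.4268798828125, 268.7969055175781), 5.2595391273498535) 81.03544859292975
knob 38 [435.8  50.1 114.1]
```

View pics/c1.png

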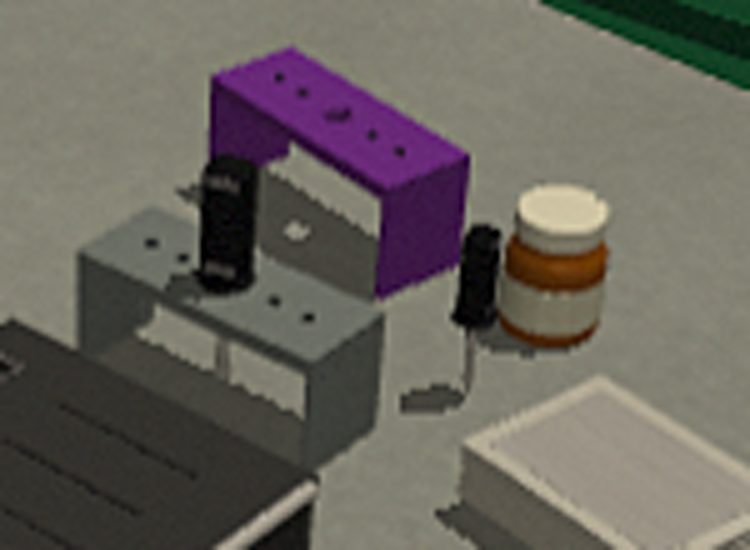

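View pics/c2.png

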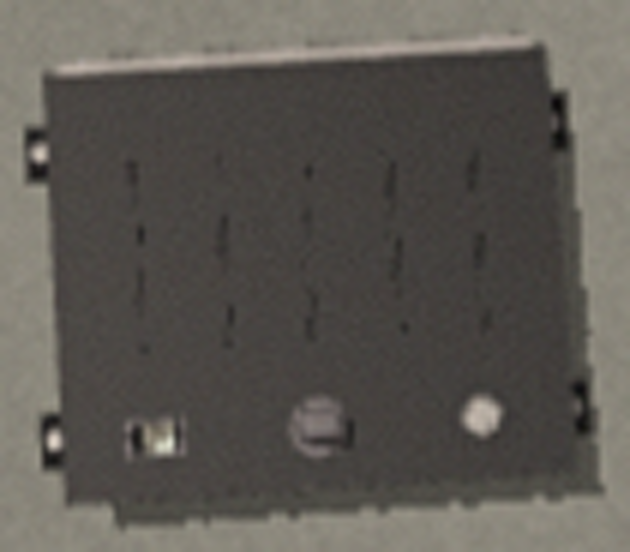

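The crop confirms it: the grey rack holds the full-size driver, and the thin small one beside the jar is the decoy. I'll go above the rack driver for a close look.

Emit:
{"fn": "jog_arm", "kwargs": {"plan": [0.2, 0.3, 0.08, 0, 0, 30, 0.2, 0.3, 0.08, 0, 0, 30, 0.2, 0.3, 0.08, 0, 0, 30, 0.2, 0.3, 0.08, 0, 0, 30, 0.2, 0.3, 0.08, 0, 0, 30, 0.2, 0.3, 0.08, 0, 0, 30, 0.2, 0.3, 0.08, 0, 0, 30, 0.2, 0.3, 0.08, 0, 0, 30, 0.26, 0.8, 0.08, 0, 0, 70, 0.26, 0.8, 0.08, 0, 0, 70, 0.26, 0.8, 0.08, 0, 0, 70, 0.26, 0.8, 0.08, 0, 0, 70, 0.26, 0.8, 0.08, 0, 0, 70, 0.26, 0.8, 0.08, 0, 0, 70, 0.26, 0.8, 0.08, 0, 0, 70, 0.26, 0.8, 0.08, 0, 0, 70, 0.26, 0.8, 0.08, 0, 0, 70, 0.26, 0.8, 0.08, 0, 0, 70, 0.26, 0.8, 0.08, 0, 0, 70, 0.26, 0.8, 0.08, 0, 0, 70], "claw": 0.094}}

```text
clock: 2.15
eef_pos: [445.6, 283.1, 284.7]
eef_rot: [-3.14, 0.001, 1.569]
wrist_force: [-0.6, -1.3, 0.2]
finger_gap: 93.8
finger_force: 0.0
```

```bash
cat >> h.py <<'E'
def st():
    s=manip.read_state(); print('t%.2f'%s['clock'],'pos',s['eef_pos'],'rotdeg',np.degrees(s['eef_rot']),'q',np.round(s['joints'],2),'F',s['wrist_force'],'gap %.1f ff %.1f'%(s['finger_gap'],s['finger_force']))
    return s
E
python3 - <<'E'
from h import *
st()
c,im,d=snap('wrist','w1'); print(c['origin'],c['attitude'])
st()
E
```

```text
t2.15 pos [445.6 283.1 284.7] rotdeg [-179.9    0.    89.9] q [ 0.5  0.2  1.5 -0.   1.5  0.5] F [-0.6 -1.3  0.2] gap 93.8 ff 0.0
[446.  361.5 463.7] [ 2.9  0.  -0. ]
t2.20 pos [445.7 282.1 285. ] rotdeg [-180.     0.    89.8] q [ 0.5  0.2  1.5 -0.   1.5  0.5] F [ 0.7 -0.2  1.2] gap 94.1 ff 0.0
```

View pics/w1.png

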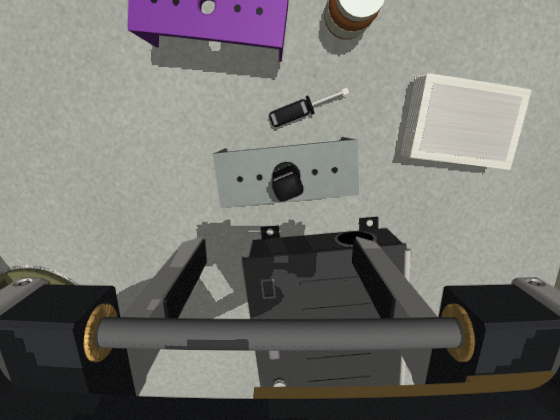

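The wrist view shows the driver in the grey rack at (287,181), with the decoy lying by at (290,112). I'll enlarge the handle for its orientation.

Run:
```python
from h import *
z=np.load('w1.npz');im,d=z['im'],z['d']
c=dict(get_calibration('wrist'))
P=cloud(c,d)
b=P[150:205,260:315].reshape(-1,3); q=b[(b[:,2]>155)&(b[:,2]<172)];print(len(q),q.mean(0),np.median(q[:,2]))
print('top',cv2.minAreaRect(q[:,:2].astype(np.float32)))
q=b[(b[:,2]>88)&(b[:,2]<95)];print('guard',len(q),q.mean(0))
r=P[130:215,200:370].reshape(-1,3);r=r[(r[:,2]>81)&(r[:,2]<88)];print('rack',cv2.minAreaRect(r[:,:2].astype(np.float32)))
k=cv2.resize(im[145:215,245:330],None,fx=9,fy=9,interpolation=cv2.INTER_CUBIC).astype(float)
k=np.clip(k*2.2,0,255).astype(np.uint8);cv2.imwrite('pics/c3.png',cv2.cvtColor(k[:600],cv2.COLOR_RGB2BGR))
```

```text
701 [453.5 299.1 164.5] 165.10700466864455
top ((453.63775634765625, 297.776611328125), (29.78239631652832, 26.48990249633789), 22.782238006591797)
guard 108 [453.3 309.2  90.8]
rack ((454.9046325683594, 299.08953857421875), (180.36767578125, 70.83184814453125), 5.279419422149658)
```

View pics/c3.png

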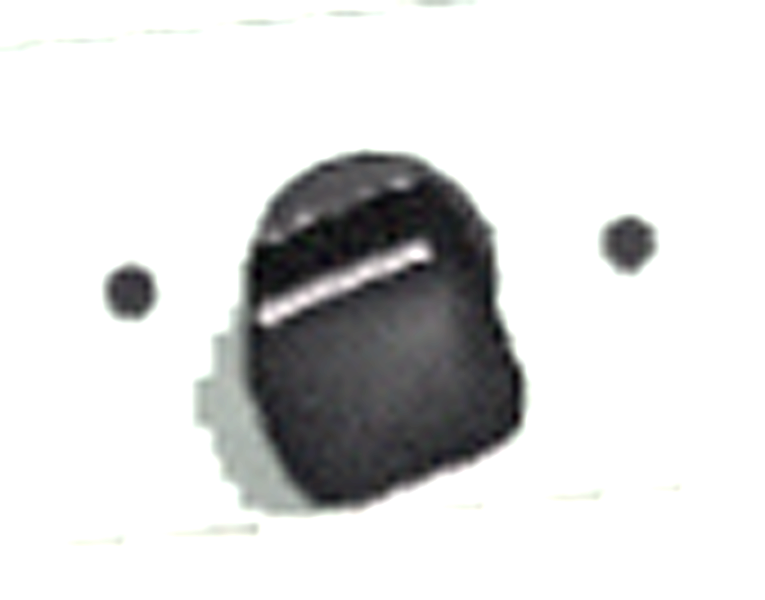

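The crop shows the handle's long side running up-right, so the blade direction is about +22° in world, matching the 22.8° depth fit. Rotate by 113° and descend.

Emit:
{"fn": "jog_arm", "kwargs": {"plan": [0.008, 0.0165, 0, 0, 0, 113, 0.008, 0.0165, 0, 0, 0, 113, 0.008, 0.0165, 0, 0, 0, 113, 0.008, 0.0165, 0, 0, 0, 113, 0.008, 0.0165, 0, 0, 0, 113, 0.008, 0.0165, 0, 0, 0, 113, 0.008, 0.0165, 0, 0, 0, 113, 0.008, 0.0165, 0, 0, 0, 113, 0.008, 0.0165, 0, 0, 0, 113, 0.008, 0.0165, 0, 0, 0, 113, 0.008, 0.0165, 0, 0, 0, 113, 0.008, 0.0165, 0, 0, 0, 113, 0.008, 0.0165, 0, 0, 0, 113, 0.008, 0.0165, 0, 0, 0, 113, 0.008, 0.0165, -0.04, 0, 0, 113, 0.008, 0.0165, -0.08, 0, 0, 113, 0.008, 0.0165, -0.12, 0, 0, 113, 0.008, 0.0165, -0.15, 0, 0, 113, 0.008, 0.0165, -0.168, 0, 0, 113, 0.008, 0.0165, -0.168, 0, 0, 113]}}

```text
clock: 4.2
eef_pos: [453.1, 297.4, 115.4]
eef_rot: [-3.141, -0.004, -2.749]
wrist_force: [0.4, -1.0, 0.6]
finger_gap: 93.8
finger_force: 0.0
```

Emit:
{"fn": "jog_arm", "kwargs": {"plan": [0, 0, 0, 0, 0, 0, 0, 0, 0, 0, 0, 0, 0, 0, 0, 0, 0, 0, 0, 0, 0, 0, 0, 0, 0, 0, 0, 0, 0, 0, 0, 0, 0, 0, 0, 0, 0, 0, 0, 0, 0, 0], "claw": 0.0, "force": 45}}

```text
clock: 4.9
eef_pos: [453.9, 298.9, 117.5]
eef_rot: [3.142, 0.0, -2.744]
wrist_force: [0.8, 0.2, -0.5]
finger_gap: 41.5
finger_force: 0.0
```

Run:
```python
from h import *
st()
```

```text
t4.90 pos [453.9 298.9 117.5] rotdeg [ 180.     0.  -157.2] q [ 0.5  0.4  1.6  0.   1.1 -1.4] F [ 0.8  0.2 -0.5] gap 41.5 ff 0.0
```

Emit:
{"fn": "jog_arm", "kwargs": {"plan": [0, 0, 0, 0, 0, 0, 0, 0, 0, 0, 0, 0, 0, 0, 0, 0, 0, 0, 0, 0, 0, 0, 0, 0, 0, 0, 0, 0, 0, 0, 0, 0, 0, 0, 0, 0, 0, 0, 0.03, 0, 0, 0, 0, 0, 0.06, 0, 0, 0, 0, 0, 0.09, 0, 0, 0, 0, 0, 0.12, 0, 0, 0, 0, 0, 0.12, 0, 0, 0, 0, 0, 0.12, 0, 0, 0]}}

```text
clock: 6.1
eef_pos: [453.8, 298.8, 237.1]
eef_rot: [-3.142, 0.0, -2.744]
wrist_force: [-0.9, 0.3, -1.9]
finger_gap: 25.8
finger_force: 45.0
```

Run:
```python
from h import *
st()
c,im,d=snap('top','t2')
P=cloud(c,d)
# station features on the lid: slot (bright frame) & screw, knob
g=im[225:260,240:330].copy()
hsv=cv2.cvtColor(im,cv2.COLOR_RGB2HSV)
m=(cv2.cvtColor(im,cv2.COLOR_RGB2GRAY)>95).astype(np.uint8);m[:228]=0;m[258:]=0;m[:,:246]=0;m[:,322:]=0
n,l,s,ce=cv2.connectedComponentsWithStats(m)
for i in range(1,n):
    if s[i,4]>6: print(s[i],ce[i],onplane(c,ce[i],80.5),onplane(c,ce[i],90))
cs,ims,ds=snap('scene','s2')
```

```text
t6.10 pos [453.8 298.8 237.1] rotdeg [-180.     0.  -157.2] q [ 0.5  0.3  1.5 -0.   1.4 -1.4] F [-0.9  0.3 -1.9] gap 25.8 ff 45.0
[278 236   9  10  50] [282.  240.1] [[439.2  52.4  80.5]] [[438.7  52.6  90. ]]
[307 236   7   7  36] [309.8 238.8] [[445.7 -34.6  80.5]] [[445.1 -33.8  90. ]]
[254 240   5   5  21] [256.1 242.4] [[429.9 133.2  80.5]] [[429.4 132.8  90. ]]
[273 252  49   6 189] [300.4 255.4] [[392.9  -6.2  80.5]] [[392.7  -5.6  90. ]]
```

View pics/s2.png

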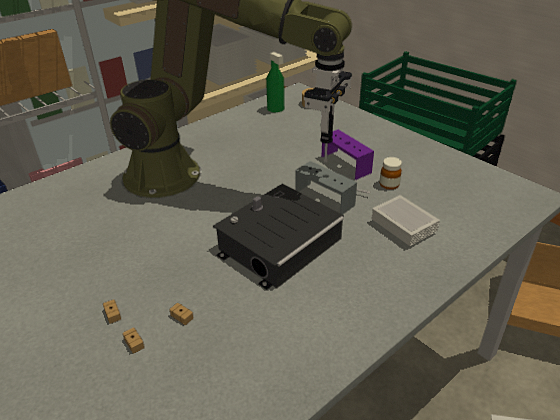

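Driver is held (gap 25.8, upright). I'll carry it over the lid slot at about (430,135), turning the blade along the slot's long side.

Emit:
{"fn": "jog_arm", "kwargs": {"plan": [-0.006, -0.04, 0.005, 0, 0, -30, -0.012, -0.08, 0.005, 0, 0, -60, -0.018, -0.12, 0.005, 0, 0, -108, -0.024, -0.164, 0.005, 0, 0, -108, -0.024, -0.164, 0.005, 0, 0, -108, -0.024, -0.164, 0.005, 0, 0, -108, -0.024, -0.164, 0.005, 0, 0, -108, -0.024, -0.164, 0.005, 0, 0, -108, -0.024, -0.164, 0.005, 0, 0, -108, -0.024, -0.164, 0.005, 0, 0, -108, -0.024, -0.164, 0.005, 0, 0, -108, -0.024, -0.164, 0.005, 0, 0, -108, -0.024, -0.164, 0.005, 0, 0, -108, -0.024, -0.164, -0.01, 0, 0, -108, -0.024, -0.164, -0.03, 0, 0, -108, -0.024, -0.164, -0.03, 0, 0, -108, -0.024, -0.164, -0.03, 0, 0, -108, -0.024, -0.164, -0.03, 0, 0, -108]}}

```text
clock: 8.0
eef_pos: [430.1, 134.9, 208.1]
eef_rot: [3.141, -0.0, 1.654]
wrist_force: [0.5, 0.1, -1.4]
finger_gap: 25.8
finger_force: 45.0
```

Run:
```python
from h import *
s=st()
c,im,d=snap('wrist','w3')
T=s['eef_pos'];print('tip px pred',px(c,[T+[0,0,-102]]),'slot px pred',px(c,[[430,135,80.5]]))
```

```text
t8.00 pos [430.1 134.9 208.1] rotdeg [180.   -0.   94.8] q [0.2 0.1 1.8 0.  1.3 0.1] F [ 0.5  0.1 -1.4] gap 25.8 ff 45.0
tip px pred [[279.2 208.2]] slot px pred [[279.1 201.6]]
```

View pics/w3.png

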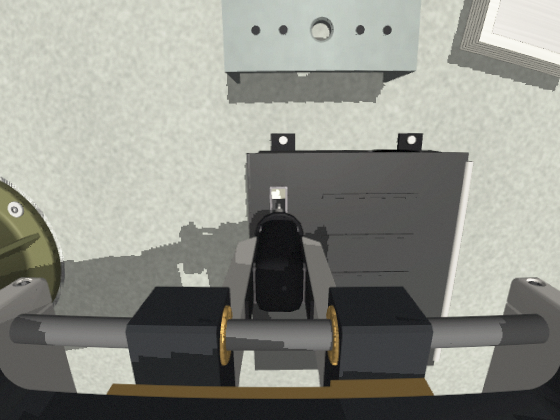

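The wrist view shows the slot at about (279,199), matching the prediction in column (279), with the guard hiding the tip. Press down in two steps.

Emit:
{"fn": "jog_arm", "kwargs": {"plan": [0, 0, -0.01, 0, 0, 0, 0, 0, -0.02, 0, 0, 0, 0, 0, -0.03, 0, 0, 0, 0, 0, -0.04, 0, 0, 0, 0, 0, -0.05, 0, 0, 0, 0, 0, -0.06, 0, 0, 0, 0, 0, -0.06, 0, 0, 0]}}

```text
clock: 8.75
eef_pos: [429.3, 134.7, 146.0]
eef_rot: [-3.139, 0.0, 1.654]
wrist_force: [0.3, -0.2, -0.6]
finger_gap: 25.6
finger_force: 45.0
```

Emit:
{"fn": "jog_arm", "kwargs": {"plan": [0, 0, -0.006, 0, 0, 0, 0, 0, -0.01, 0, 0, 0, 0, 0, -0.014, 0, 0, 0, 0, 0, -0.018, 0, 0, 0, 0, 0, -0.018, 0, 0, 0, 0, 0, -0.018, 0, 0, 0, 0, 0, -0.018, 0, 0, 0]}}

```text
clock: 9.45
eef_pos: [429.7, 134.9, 129.5]
eef_rot: [-3.141, 0.0, 1.654]
wrist_force: [-1.3, 0.2, 2.6]
finger_gap: 25.6
finger_force: 45.0
```

Run:
```python
from h import *
st()
c,im,d=snap('scene'); 
P=cloud(c,d)
a=np.load('s2.npz')['d']; 
dd=(a-d)[190:290,215:350]; print('changed',np.nanmedian(dd),np.percentile(dd,[10,50,90]))
```

```text
t9.45 pos [429.7 134.9 129.5] rotdeg [-180.     0.    94.8] q [0.2 0.2 1.9 0.  1.1 0.1] F [-1.3  0.2  2.6] gap 25.6 ff 45.0
changed 2.6869507 [-4.4  2.7 19.8]
```

Emit:
{"fn": "jog_arm", "kwargs": {"plan": [0, 0, 0.02, 0, 0, 0, 0, 0, 0.04, 0, 0, 0, 0, 0, 0.06, 0, 0, 0, 0, 0, 0.08, 0, 0, 0, 0, 0, 0.108, 0, 0, 0, 0, 0, 0.108, 0, 0, 10, 0.024, 0.164, 0.108, 0, 0, 108, 0.024, 0.164, 0.108, 0, 0, 108, 0.024, 0.164, 0.108, 0, 0, 108, 0.024, 0.164, 0.108, 0, 0, 108, 0.024, 0.164, 0.108, 0, 0, 108, 0.024, 0.164, 0.108, 0, 0, 108, 0.024, 0.164, 0.108, 0, 0, 108, 0.024, 0.164, 0.108, 0, 0, 108, 0.024, 0.164, 0.108, 0, 0, 108, 0.024, 0.164, 0.108, 0, 0, 108, 0.024, 0.164, 0.108, 0, 0, 108, 0.024, 0.164, 0.108, 0, 0, 108, 0.024, 0.164, 0.108, 0, 0, 108, 0.024, 0.164, 0.108, 0, 0, 108]}}

```text
clock: 11.5
eef_pos: [453.8, 298.8, 237.2]
eef_rot: [-3.141, -0.0, -2.747]
wrist_force: [0.2, -0.1, -2.0]
finger_gap: 25.7
finger_force: 45.0
```

Run:
```python
from h import *
st()
c,im,d=snap('top','t4'); P=cloud(c,d)
for u,v in [(270,225),(300,225),(270,245),(300,245),(282,190),(300,210)]: print(P[v,u])
c,im,d=snap('scene','s4'); P=cloud(c,d)
# driver tip in scene: predicted px
s=manip.read_state();print(px(c,[s['eef_pos']+[0,0,-102],s['eef_pos']+[0,0,-30]]))
```

```text
t11.50 pos [453.8 298.8 237.2] rotdeg [-180.    -0.  -157.4] q [ 0.5  0.3  1.5 -0.   1.4 -1.4] F [ 0.2 -0.1 -2. ] gap 25.7 ff 45.0
[484.2  91.3  95.6]
[486.6  -1.8  98.1]
[421.9  89.3 104.4]
[424.6  -3.   99.6]
[596.   56.9  92. ]
[533.9  -0.9  95.3]
[[325.3 160.5]
 [326.2 138.7]]
```

The lid is free: its front is at z≈102. Lower the driver into the hole, release and rise.

Emit:
{"fn": "jog_arm", "kwargs": {"plan": [0, 0, -0.03, 0, 0, 0, 0, 0, -0.05, 0, 0, 0, 0, 0, -0.07, 0, 0, 0, 0, 0, -0.09, 0, 0, 0, 0, 0, -0.105, 0, 0, 0, 0, 0, -0.115, 0, 0, 0, 0, 0, -0.119, 0, 0, 0, 0, 0, -0.119, 0, 0, 0]}}

```text
clock: 12.4
eef_pos: [454.0, 298.9, 118.5]
eef_rot: [-3.142, -0.0, -2.745]
wrist_force: [-0.3, -0.2, -0.5]
finger_gap: 25.6
finger_force: 45.0
```

Emit:
{"fn": "jog_arm", "kwargs": {"plan": [0, 0, 0, 0, 0, 0, 0, 0, 0, 0, 0, 0, 0, 0, 0, 0, 0, 0, 0, 0, 0, 0, 0, 0, 0, 0, 0, 0, 0, 0, 0, 0, 0, 0, 0, 0, 0, 0, 0.04, 0, 0, 0, 0, 0, 0.08, 0, 0, 0, 0, 0, 0.12, 0, 0, 0], "claw": 0.07}}

```text
clock: 13.3
eef_pos: [453.6, 298.7, 240.0]
eef_rot: [-3.142, -0.0, -2.744]
wrist_force: [0.2, 1.1, 0.1]
finger_gap: 69.7
finger_force: 0.0
```

Run:
```python
from h import *
st()
c,im,d=snap('top','t5'); P=cloud(c,d)
# knob: points in front-centre higher than lid
b=P[222:256,262:304].reshape(-1,3);q=b[b[:,2]>118];print('knob top',len(q),q.mean(0),np.percentile(q[:,2],[10,50,90]))
b=P[185:260,235:330].reshape(-1,3); b=b[(b[:,2]>85)&(b[:,2]<108)]
A=np.c_[b[:,:2],np.ones(len(b))]
for _ in range(4):
    w=np.linalg.lstsq(A,b[:,2],rcond=None)[0];r=b[:,2]-A@w;k=abs(r)<4;A,b=A[k],b[k]
g=np.hypot(*w[:2]);print('lid angle',np.arctan(g),'dir',np.degrees(np.arctan2(-w[1],-w[0])))
b=P[205:255,180:228].reshape(-1,3);q=b[(b[:,2]>150)&(b[:,2]<180)];print('drv',len(q),q.mean(0) if len(q) else '',)
# rear hinge white-ish edge line
Q=P[170:260,232:332].reshape(-1,3);Q=Q[(Q[:,2]>76)&(Q[:,2]<108)];print(cv2.minAreaRect(Q[:,:2].astype(np.float32)))
```

```text
t13.30 pos [453.6 298.7 240. ] rotdeg [-180.    -0.  -157.2] q [ 0.5  0.3  1.5 -0.   1.4 -1.4] F [0.2 1.1 0.1] gap 69.7 ff 0.0
knob top 50 [431.   53.6 289.5] [ 131.5  135.9 1424. ]
lid angle 0.10251569081269192 dir 5.703940505630579
drv 5 [440.  304.6 162.6]
((521.665771484375, 57.65667724609375), (233.8325653076172, 268.87188720703125), 5.258422374725342)
```

Now to the knob: grasp point expected at (442,51,126) with the lid at 0.105 rad.

Emit:
{"fn": "jog_arm", "kwargs": {"plan": [-0.012, -0.248, 0, 0, 0, -17.5, -0.012, -0.248, 0, 0, 0, -17.5, -0.012, -0.248, 0, 0, 0, -17.5, -0.012, -0.248, 0, 0, 0, -17.5, -0.012, -0.248, 0, 0, 0, -17.5, -0.012, -0.248, 0, 0, 0, -17.5, -0.012, -0.248, -0.03, 0, 0, -17.5, -0.012, -0.248, -0.06, 0, 0, -17.5, -0.012, -0.248, -0.09, 0, 0, -17.5, -0.012, -0.248, -0.115, 0, 0, -17.5, -0.012, -0.248, -0.13, 0, 0, -17.5, -0.012, -0.248, -0.13, 0, 0, -17.5]}}

```text
clock: 14.55
eef_pos: [440.9, 51.3, 106.7]
eef_rot: [3.141, -0.003, -3.049]
wrist_force: [0.7, -0.5, 0.3]
finger_gap: 70.1
finger_force: 0.0
```

Emit:
{"fn": "jog_arm", "kwargs": {"plan": [0, 0, 0, 0, 0, 0, 0, 0, 0, 0, 0, 0, 0, 0, 0, 0, 0, 0, 0, 0, 0, 0, 0, 0, 0, 0, 0, 0, 0, 0, 0, 0, 0, 0, 0, 0, 0, 0, 0, 0, 0, 0, 0, 0, 0, 0, 0, 0, 0, 0, 0, 0, 0, 0, 0, 0, 0, 0, 0, 0], "claw": 0.0, "force": 15}}

```text
clock: 15.55
eef_pos: [441.8, 52.0, 108.5]
eef_rot: [3.139, 0.0, -3.05]
wrist_force: [-0.9, 11.1, 0.6]
finger_gap: 22.1
finger_force: 15.0
```

Emit:
{"fn": "jog_arm", "kwargs": {"plan": [0.006, 0.0015, 0.018, 0, 0, 0, 0.013, 0.002, 0.036, 0, 0, 0, 0.023, 0.003, 0.0535, 0, 0, 0, 0.034, 0.004, 0.07, 0, 0, 0, 0.047, 0.0055, 0.085, 0, 0, 0, 0.061, 0.007, 0.099, 0, 0, 0, 0.0765, 0.008, 0.111, 0, 0, 0, 0.093, 0.0095, 0.1215, 0, 0, 0, 0.1105, 0.0115, 0.1305, 0, 0, 0, 0.129, 0.013, 0.138, 0, 0, 0, 0.148, 0.015, 0.143, 0, 0, 0, 0.1675, 0.0165, 0.1465, 0, 0, 0, 0.187, 0.0185, 0.148, 0, 0, 0, 0.207, 0.02, 0.147, 0, 0, 0, 0.2265, 0.022, 0.1445, 0, 0, 0, 0.24, 0.0235, 0.142, 0, 0, 0, 0.242, 0.0235, 0.141, 0, 0, 0, 0.242, 0.0235, 0.141, 0, 0, 0]}}

```text
clock: 17.35
eef_pos: [684.5, 74.5, 249.7]
eef_rot: [3.141, 0.001, -3.05]
wrist_force: [1.1, 0.6, 4.1]
finger_gap: 21.7
finger_force: 15.0
```

Run:
```python
from h import *
st()
c,im,d=snap('scene','s6')
```

```text
t17.35 pos [684.5  74.5 249.7] rotdeg [ 180.     0.1 -174.7] q [ 0.1  0.6  1.   0.   1.6 -1.6] F [1.1 0.6 4.1] gap 21.7 ff 15.0
```

View pics/s6.png

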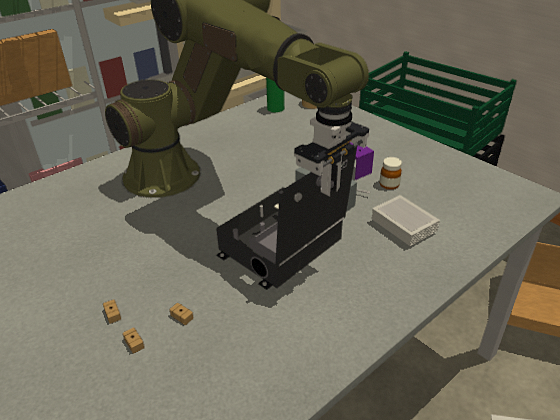

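The lid is open past upright. Release and back off upwards towards the blocks, then look at the tray and blocks.

Emit:
{"fn": "jog_arm", "kwargs": {"plan": [0, 0, 0, 0, 0, 0, 0, 0, 0, 0, 0, 0, 0, 0, 0, 0, 0, 0, 0, 0, 0, 0, 0, 0, 0, 0, 0, 0, 0, 0, 0, 0, 0.03, 0, 0, 0, 0, 0, 0.06, 0, 0, 0, 0, 0, 0.1, 0, 0, 0, -0.1, -0.34, 0.1, 0, 0, 7.5, -0.1, -0.34, 0.1, 0, 0, 7.5, -0.1, -0.34, 0.1, 0, 0, 7.5, -0.1, -0.34, 0.1, 0, 0, 7.5, -0.1, -0.34, 0.1, 0, 0, 7.5, -0.1, -0.34, 0.1, 0, 0, 7.5, -0.1, -0.34, 0.1, 0, 0, 7.5, -0.1, -0.34, 0.1, 0, 0, 7.5, -0.1, -0.34, 0.1, 0, 0, 7.5, -0.1, -0.34, 0.1, 0, 0, 7.5], "claw": 0.06}}

```text
clock: 19.2
eef_pos: [584.3, -264.6, 349.5]
eef_rot: [3.141, 0.0, -2.918]
wrist_force: [1.0, 0.3, -0.6]
finger_gap: 60.2
finger_force: 0.0
```

```bash
cat >> h.py <<'E'
def blocks():
    c,im,d=snap('top','tb')
    hsv=cv2.cvtColor(im,cv2.COLOR_RGB2HSV)
    m=(cv2.inRange(hsv,(8,90,90),(25,255,255)));m[:170]=0;m[290:]=0;m[:,:235]=0;m[:,450:]=0
    for k in cv2.findContours(m,0,1)[0]:
        if cv2.contourArea(k)<25: continue
        u=k.reshape(-1,2); z=24 if u[:,0].mean()>335 else 49
        r=cv2.minAreaRect(onplane(c,u,z)[:,:2].astype(np.float32))
        print('block px',u.mean(0),'xy',np.array(r[0]),'size',np.array(r[1]),'ang %.1f'%r[2])
    return c,im,d
E
python3 - <<'E'
from h import *
st(); c,im,d=blocks(); P=cloud(c,d)
L=cv2.resize(im[160:265,225:345],None,fx=5,fy=5,interpolation=2);cv2.imwrite('pics/c6.png',cv2.cvtColor(L,cv2.COLOR_RGB2BGR))
b=P[175:255,235:330].reshape(-1,3);q=b[(b[:,2]>22)&(b[:,2]<28)];print(len(q),cv2.minAreaRect(q[:,:2].astype(np.float32)))
E
```

```text
t19.20 pos [ 584.3 -264.6  349.5] rotdeg [ 180.     0.  -167.2] q [-0.5  0.5  1.   0.   1.7 -2.3] F [ 1.   0.3 -0.6] gap 60.2 ff 0.0
block px [383.3 205.5] xy [ 564.2 -285.1] size [50.5 28.1] ang 11.2
1415 ((519.9743041992188, 59.183074951171875), (217.65988159179688, 255.99423217773438), 5.164815902709961)
```

View pics/c6.png

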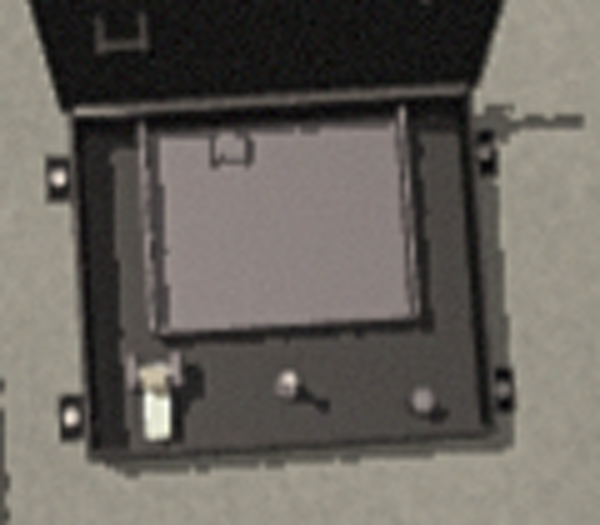

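The tray is clear in the crop, its floor spanning roughly (160,125)–(418,330), and only one block is in view past the arm. Check the tray centre while picking block C.

Emit:
{"fn": "jog_arm", "kwargs": {"plan": [-0.02, -0.021, -0.05, 0, 0, -1, -0.02, -0.021, -0.1, 0, 0, -1, -0.02, -0.021, -0.15, 0, 0, -1, -0.02, -0.021, -0.2, 0, 0, -1, -0.02, -0.021, -0.25, 0, 0, -1, -0.02, -0.021, -0.29, 0, 0, -1, -0.02, -0.021, -0.32, 0, 0, -1, -0.02, -0.021, -0.335, 0, 0, -1, -0.02, -0.021, -0.345, 0, 0, -1, -0.02, -0.021, -0.345, 0, 0, -1, -0.02, -0.021, -0.345, 0, 0, -1]}}

```text
clock: 20.35
eef_pos: [564.8, -286.8, 6.1]
eef_rot: [-3.14, 0.002, -2.936]
wrist_force: [-1.0, -1.2, 0.2]
finger_gap: 60.1
finger_force: 0.0
```

Emit:
{"fn": "jog_arm", "kwargs": {"plan": [0, 0, 0, 0, 0, 0, 0, 0, 0, 0, 0, 0, 0, 0, 0, 0, 0, 0, 0, 0, 0, 0, 0, 0, 0, 0, 0, 0, 0, 0, 0, 0, 0, 0, 0, 0, 0, 0, 0, 0, 0, 0, 0, 0, 0, 0, 0, 0, 0, 0, 0.05, 0, 0, 0, 0, 0, 0.1, 0, 0, 0, 0, 0, 0.15, 0, 0, 0, 0, 0, 0.2, 0, 0, 0, 0, 0, 0.2, 0, 0, 0], "claw": 0.0, "force": 20}}

```text
clock: 21.65
eef_pos: [565.8, -287.7, 212.0]
eef_rot: [-3.134, 0.008, -2.936]
wrist_force: [1.0, 0.2, 0.5]
finger_gap: 27.9
finger_force: 20.0
```

Run:
```python
from h import *
st()
c=get_calibration('top');z=np.load('tb.npz');P=cloud(c,z['d'])
k=np.array([[160,130],[405,118],[420,318],[165,335]])/5+[225,160]
p=onplane(c,k,25);print(p[:,:2],p.mean(0))
# tray floor rows via depth: profile along columns
g=cv2.cvtColor(z['im'],cv2.COLOR_RGB2GRAY);m=np.zeros_like(g);m[180:228,255:312]=(g[180:228,255:312]>88)
m=cv2.morphologyEx(m,cv2.MORPH_CLOSE,np.ones((5,5)))
kk=max(cv2.findContours(m,0,1)[0],key=cv2.contourArea).reshape(-1,2)
print(cv2.minAreaRect(onplane(c,kk,25)[:,:2].astype(np.float32)))
blocks()
```

```text
t21.65 pos [ 565.8 -287.7  212. ] rotdeg [-179.6    0.5 -168.2] q [-0.5  0.5  1.3 -0.   1.4 -2.3] F [1.  0.2 0.5] gap 27.9 ff 20.0
[[618.6 138.9]
 [631.7 -23. ]
 [498.8 -35.5]
 [482.9 131. ]] [558.   52.8  25. ]
((561.1414794921875, 60.20685958862305), (136.22288513183594, 174.2411651611328), 5.326923847198486)
```

Run:
```python
from h import *
c=get_calibration('top');z=np.load('tb.npz');P=cloud(c,z['d']);g=cv2.cvtColor(z['im'],cv2.COLOR_RGB2GRAY)
for u in list(range(238,264))+list(range(298,326)): print(u,g[204,u],P[204,u].round(0),'floor y %.0f'%onplane(c,[u,204],25)[0,1])
```

```text
238 153 [561. 202.  -4.] floor y 199
239 120 [552. 193.  59.] floor y 196
240 80 [549. 188.  81.] floor y 193
241 18 [553. 187.  51.] floor y 189
242 24 [560. 187.   8.] floor y 186
243 37 [560. 184.   5.] floor y 183
244 39 [560. 181.   6.] floor y 179
245 35 [560. 178.   5.] floor y 176
246 36 [560. 174.   7.] floor y 173
247 45 [560. 171.   5.] floor y 170
248 80 [560. 167.   9.] floor y 166
249 80 [561. 164.   4.] floor y 163
250 81 [561. 161.   4.] floor y 160
251 78 [562. 158.  -1.] floor y 157
252 78 [561. 155.   1.] floor y 153
253 98 [560. 151.   9.] floor y 150
254 109 [554. 145.  59.] floor y 147
255 67 [558. 143.  25.] floor y 143
256 63 [558. 140.  28.] floor y 140
257 85 [558. 137.  28.] floor y 137
258 138 [558. 133.  29.] floor y 134
259 138 [559. 130.  21.] floor y 130
260 134 [559. 127.  27.] floor y 127
261 136 [559. 124.  23.] floor y 124
262 136 [559. 120.  28.] floor y 120
263 132 [559. 117.  24.] floor y 117
298 129 [562.   2.  31.] floor y 2
299 129 [563.  -1.  21.] floor y -1
300 129 [563.  -5.  21.] floor y -5
301 130 [563.  -8.  24.] floor y -8
302 129 [563
[... 157 characters left out ...]
.] floor y -24
307 78 [558. -25.  62.] floor y -28
308 39 [566. -32.   7.] floor y -31
309 38 [567. -36.   3.] floor y -34
310 70 [567. -39.   6.] floor y -38
311 73 [566. -42.   8.] floor y -41
312 69 [567. -46.   5.] floor y -44
313 69 [567. -49.   8.] floor y -48
314 69 [567. -53.   6.] floor y -51
315 67 [567. -56.   9.] floor y -54
316 69 [568. -60.   3.] floor y -57
317 66 [568. -63.   3.] floor y -61
318 21 [566. -65.  17.] floor y -64
319 25 [561. -65.  49.] floor y -67
320 52 [558. -66.  71.] floor y -71
321 77 [558. -69.  76.] floor y -74
322 86 [569. -80.  -4.] floor y -77
323 79 [569. -84.  -3.] floor y -81
324 100 [569. -87.   1.] floor y -84
325 154 [569. -90.   1.] floor y -87
```

Tray centre is about (559.3, 61.3): the floor edges fall at y=143.5 and −22. Place block C at tray y=+49.

Emit:
{"fn": "jog_arm", "kwargs": {"plan": [-0.0095, 0.3957, 0.0, 0, 0, -6.5, -0.0095, 0.3957, 0.0, 0, 0, -6.5, -0.0095, 0.3957, 0.0, 0, 0, -6.5, -0.0095, 0.3957, 0.0, 0, 0, -6.5, -0.0095, 0.3957, 0.0, 0, 0, -6.5, -0.0095, 0.3957, 0.0, 0, 0, -6.5, -0.0095, 0.3957, 0.0, 0, 0, -6.5, -0.0095, 0.3957, 0.0, 0, 0, -6.5, -0.0095, 0.3957, 0.0, 0, 0, -6.5, -0.0095, 0.3957, 0.0, 0, 0, -6.5, -0.0095, 0.3957, -0.05, 0, 0, -6.5, -0.0095, 0.3957, -0.09, 0, 0, -6.5, -0.0095, 0.3957, -0.13, 0, 0, -6.5, -0.0095, 0.3957, -0.155, 0, 0, -6.5, -0.0095, 0.3957, -0.165, 0, 0, -6.5, -0.0095, 0.3957, -0.173, 0, 0, -6.5, -0.0095, 0.3957, -0.173, 0, 0, -6.5]}}

```text
clock: 23.4
eef_pos: [554.5, 108.5, 31.3]
eef_rot: [-3.142, -0.0, -3.051]
wrist_force: [-0.3, 0.0, 0.4]
finger_gap: 27.6
finger_force: 20.0
```

Emit:
{"fn": "jog_arm", "kwargs": {"plan": [0, 0, 0, 0, 0, 0, 0, 0, 0, 0, 0, 0, 0, 0, 0, 0, 0, 0, 0, 0, 0.03, 0, 0, 0, 0, 0, 0.06, 0, 0, 0, 0, 0, 0.11, 0, 0, 0, 0, 0, 0.17, 0, 0, 0, -0.11, -0.51, 0.17, 0, 0, -20, -0.11, -0.51, 0.17, 0, 0, -20, -0.11, -0.51, 0.17, 0, 0, -20, -0.11, -0.51, 0.17, 0, 0, -20, -0.11, -0.51, 0.17, 0, 0, -20, -0.11, -0.51, 0.17, 0, 0, -20, -0.11, -0.51, 0.17, 0, 0, -20, -0.11, -0.51, 0.17, 0, 0, -20, -0.11, -0.51, 0.17, 0, 0, -20, -0.11, -0.51, 0.17, 0, 0, -20, -0.11, -0.51, 0.17, 0, 0, -20, -0.11, -0.51, 0.17, 0, 0, -20], "claw": 0.036}}

```text
clock: 25.3
eef_pos: [443.2, -403.3, 201.4]
eef_rot: [-3.141, 0.0, 2.881]
wrist_force: [0.1, 0.3, 0.6]
finger_gap: 35.8
finger_force: 0.0
```

Run:
```python
from h import *
s=st();blocks()
c,im,d=snap('wrist','w7'); 
hsv=cv2.cvtColor(im,cv2.COLOR_RGB2HSV);m=cv2.inRange(hsv,(8,90,90),(25,255,255))
for k in cv2.findContours(m,0,1)[0]:
    if cv2.contourArea(k)<150: continue
    r=cv2.minAreaRect(onplane(c,k.reshape(-1,2),24)[:,:2].astype(np.float32));print('w',k.reshape(-1,2).mean(0),r)
```

```text
t25.30 pos [ 443.2 -403.3  201.4] rotdeg [-180.     0.   165.1] q [-0.8  0.4  1.4 -0.   1.4 -2.1] F [0.1 0.3 0.6] gap 35.8 ff 0.0
block px [418.1 242. ] xy [ 446.7 -400.4] size [27.6 52. ] ang 76.7
block px [418.9 209.2] xy [ 556.9 -404.7] size [27.6 50.9] ang 89.1
block px [265.9 204.3] xy [554.5 106.7] size [48.9 25.9] ang 1.7
w [298.4 272.9] ((555.8291625976562, -404.9771728515625), (27.547225952148438, 51.149959564208984), 84.37699127197266)
w [280.5 192.5] ((446.1143493652344, -400.09930419921875), (26.700084686279297, 50.92986297607422), 77.12328338623047)
```

Block C lies at (554.5,106.7) on the tray. Now pick block A at (446.5,−400.2).

Emit:
{"fn": "jog_arm", "kwargs": {"plan": [0.0035, 0.003, 0, 0, 0, 1.8, 0.0035, 0.003, 0, 0, 0, 1.8, 0.0035, 0.003, -0.04, 0, 0, 1.8, 0.0035, 0.003, -0.08, 0, 0, 1.8, 0.0035, 0.003, -0.12, 0, 0, 1.8, 0.0035, 0.003, -0.16, 0, 0, 1.8, 0.0035, 0.003, -0.185, 0, 0, 1.8, 0.0035, 0.003, -0.197, 0, 0, 1.8, 0.0035, 0.003, -0.197, 0, 0, 1.8, 0.0035, 0.003, -0.197, 0, 0, 1.8], "claw": 0.06}}

```text
clock: 26.4
eef_pos: [448.7, -398.2, 5.9]
eef_rot: [-3.141, 0.002, 2.916]
wrist_force: [-1.0, -0.0, 0.1]
finger_gap: 59.8
finger_force: 0.0
```

Emit:
{"fn": "jog_arm", "kwargs": {"plan": [0, 0, 0, 0, 0, 0, 0, 0, 0, 0, 0, 0, 0, 0, 0, 0, 0, 0, 0, 0, 0, 0, 0, 0, 0, 0, 0, 0, 0, 0, 0, 0, 0, 0, 0, 0, 0, 0, 0, 0, 0, 0, 0, 0, 0, 0, 0, 0, 0, 0, 0.05, 0, 0, 0, 0, 0, 0.1, 0, 0, 0, 0, 0, 0.15, 0, 0, 0, 0, 0, 0.2, 0, 0, 0, 0, 0, 0.2, 0, 0, 0], "claw": 0.0}}

```text
clock: 27.7
eef_pos: [449.4, -399.4, 211.6]
eef_rot: [-3.136, 0.009, 2.916]
wrist_force: [-0.9, -0.5, 0.8]
finger_gap: 27.8
finger_force: 20.0
```

Emit:
{"fn": "jog_arm", "kwargs": {"plan": [0.1155, 0.4094, 0.0, 0, 0, 18.2, 0.1155, 0.4094, 0.0, 0, 0, 18.2, 0.1155, 0.4094, 0.0, 0, 0, 18.2, 0.1155, 0.4094, 0.0, 0, 0, 18.2, 0.1155, 0.4094, 0.0, 0, 0, 18.2, 0.1155, 0.4094, 0.0, 0, 0, 18.2, 0.1155, 0.4094, 0.0, 0, 0, 18.2, 0.1155, 0.4094, 0.0, 0, 0, 18.2, 0.1155, 0.4094, 0.0, 0, 0, 18.2, 0.1155, 0.4094, 0.0, 0, 0, 18.2, 0.1155, 0.4094, 0.0, 0, 0, 18.2, 0.1155, 0.4094, -0.05, 0, 0, 18.2, 0.1155, 0.4094, -0.09, 0, 0, 18.2, 0.1155, 0.4094, -0.13, 0, 0, 18.2, 0.1155, 0.4094, -0.155, 0, 0, 18.2, 0.1155, 0.4094, -0.165, 0, 0, 18.2, 0.1155, 0.4094, -0.173, 0, 0, 18.2, 0.1155, 0.4094, -0.173, 0, 0, 18.2]}}

```text
clock: 29.5
eef_pos: [563.4, 10.9, 31.5]
eef_rot: [-3.142, 0.0, -3.051]
wrist_force: [0.5, 0.6, 0.0]
finger_gap: 28.1
finger_force: 20.0
```

Emit:
{"fn": "jog_arm", "kwargs": {"plan": [0, 0, 0, 0, 0, 0, 0, 0, 0, 0, 0, 0, 0, 0, 0, 0, 0, 0, 0, 0, 0.03, 0, 0, 0, 0, 0, 0.06, 0, 0, 0, 0, 0, 0.11, 0, 0, 0, 0, 0, 0.17, 0, 0, 0, -0.007, -0.417, 0.17, 0, 0, -6.3, -0.007, -0.417, 0.17, 0, 0, -6.3, -0.007, -0.417, 0.17, 0, 0, -6.3, -0.007, -0.417, 0.17, 0, 0, -6.3, -0.007, -0.417, 0.17, 0, 0, -6.3, -0.007, -0.417, 0.17, 0, 0, -6.3, -0.007, -0.417, 0.17, 0, 0, -6.3, -0.007, -0.417, 0.17, 0, 0, -6.3, -0.007, -0.417, 0.17, 0, 0, -6.3, -0.007, -0.417, 0.17, 0, 0, -6.3, -0.007, -0.417, 0.17, 0, 0, -6.3], "claw": 0.036}}

```text
clock: 31.3
eef_pos: [556.4, -405.0, 201.4]
eef_rot: [3.141, -0.0, 3.123]
wrist_force: [-0.4, 0.6, 0.9]
finger_gap: 36.0
finger_force: 0.0
```

Run:
```python
from h import *
s=st();blocks()
c,im,d=snap('wrist','w8'); 
hsv=cv2.cvtColor(im,cv2.COLOR_RGB2HSV);m=cv2.inRange(hsv,(8,90,90),(25,255,255))
for k in cv2.findContours(m,0,1)[0]:
    if cv2.contourArea(k)<150: continue
    r=cv2.minAreaRect(onplane(c,k.reshape(-1,2),24)[:,:2].astype(np.float32));print('w',k.reshape(-1,2).mean(0),r)
```

```text
t31.30 pos [ 556.4 -405.   201.4] rotdeg [180.  -0. 179.] q [-0.7  0.6  1.1  0.   1.4 -2.2] F [-0.4  0.6  0.9] gap 36.0 ff 0.0
block px [418.9 209.2] xy [ 558.1 -404.7] size [27.6 48.4] ang 89.1
block px [265.8 204.3] xy [554.6 106.7] size [49.  25.8] ang 1.9
block px [296.1 202.7] xy [564.    9.9] size [49.2 26. ] ang 1.4
w [ 98.6 389.5] ((868.2473754882812, -691.8023071289062), (24.794038772583008, 70.79893493652344), 16.852527618408203)
w [278.3 191.1] ((556.8094482421875, -405.2371520996094), (26.762418746948242, 50.895660400390625), 84.74790954589844)
```

Emit:
{"fn": "jog_arm", "kwargs": {"plan": [0.0005, 0, 0, 0, 0, -3.5, 0.0005, 0, 0, 0, 0, -3.5, 0.0005, 0, -0.04, 0, 0, -3.5, 0.0005, 0, -0.08, 0, 0, -3.5, 0.0005, 0, -0.12, 0, 0, -3.5, 0.0005, 0, -0.16, 0, 0, -3.5, 0.0005, 0, -0.185, 0, 0, -3.5, 0.0005, 0, -0.197, 0, 0, -3.5, 0.0005, 0, -0.197, 0, 0, -3.5, 0.0005, 0, -0.197, 0, 0, -3.5], "claw": 0.06}}

```text
clock: 32.4
eef_pos: [557.6, -405.7, 6.1]
eef_rot: [-3.14, 0.002, 3.063]
wrist_force: [-0.7, 0.2, 0.8]
finger_gap: 60.2
finger_force: 0.0
```

Emit:
{"fn": "jog_arm", "kwargs": {"plan": [0, 0, 0, 0, 0, 0, 0, 0, 0, 0, 0, 0, 0, 0, 0, 0, 0, 0, 0, 0, 0, 0, 0, 0, 0, 0, 0, 0, 0, 0, 0, 0, 0, 0, 0, 0, 0, 0, 0, 0, 0, 0, 0, 0, 0, 0, 0, 0, 0, 0, 0.05, 0, 0, 0, 0, 0, 0.1, 0, 0, 0, 0, 0, 0.15, 0, 0, 0, 0, 0, 0.2, 0, 0, 0, 0, 0, 0.2, 0, 0, 0], "claw": 0.0}}

```text
clock: 33.7
eef_pos: [558.5, -406.8, 212.6]
eef_rot: [-3.135, 0.01, 3.062]
wrist_force: [0.6, -0.1, 0.2]
finger_gap: 27.9
finger_force: 20.0
```

Emit:
{"fn": "jog_arm", "kwargs": {"plan": [0.002, 0.4653, 0.0, 0, 0, 9.8, 0.002, 0.4653, 0.0, 0, 0, 9.8, 0.002, 0.4653, 0.0, 0, 0, 9.8, 0.002, 0.4653, 0.0, 0, 0, 9.8, 0.002, 0.4653, 0.0, 0, 0, 9.8, 0.002, 0.4653, 0.0, 0, 0, 9.8, 0.002, 0.4653, 0.0, 0, 0, 9.8, 0.002, 0.4653, 0.0, 0, 0, 9.8, 0.002, 0.4653, 0.0, 0, 0, 9.8, 0.002, 0.4653, 0.0, 0, 0, 9.8, 0.002, 0.4653, 0.0, 0, 0, 9.8, 0.002, 0.4653, 0.0, 0, 0, 9.8, 0.002, 0.4653, -0.05, 0, 0, 9.8, 0.002, 0.4653, -0.09, 0, 0, 9.8, 0.002, 0.4653, -0.13, 0, 0, 9.8, 0.002, 0.4653, -0.155, 0, 0, 9.8, 0.002, 0.4653, -0.165, 0, 0, 9.8, 0.002, 0.4653, -0.173, 0, 0, 9.8, 0.002, 0.4653, -0.173, 0, 0, 9.8]}}

```text
clock: 35.6
eef_pos: [559.1, 59.1, 31.5]
eef_rot: [-3.142, 0.0, -3.051]
wrist_force: [0.1, 0.1, -0.3]
finger_gap: 28.0
finger_force: 20.0
```

Emit:
{"fn": "jog_arm", "kwargs": {"plan": [0, 0, 0, 0, 0, 0, 0, 0, 0, 0, 0, 0, 0, 0, 0, 0, 0, 0, 0, 0, 0.03, 0, 0, 0, 0, 0, 0.06, 0, 0, 0, 0, 0, 0.11, 0, 0, 0, 0, 0, 0.16, 0, 0, 0, -0.12, 0.0, 0.31, 0, 0, 0, -0.12, 0.0, 0.31, 0, 0, 0, -0.12, 0.0, 0.31, 0, 0, 0, -0.12, 0.0, 0.31, 0, 0, 0, -0.12, 0.0, 0.31, 0, 0, 0], "claw": 0.036}}

```text
clock: 36.8
eef_pos: [437.9, 60.0, 346.9]
eef_rot: [-3.141, 0.009, -3.049]
wrist_force: [0.7, -0.0, -0.8]
finger_gap: 36.0
finger_force: 0.0
```

Run:
```python
from h import *
s=st();blocks()
c,im,d=snap('scene','s9'); cv2.imwrite('pics/c9.png',cv2.cvtColor(cv2.resize(im[110:300,200:400],None,fx=3,fy=3),cv2.COLOR_RGB2BGR))
```

```text
t36.80 pos [437.9  60.  346.9] rotdeg [-180.     0.5 -174.7] q [ 0.1 -0.   1.6  0.   1.6 -1.6] F [ 0.7 -0.  -0.8] gap 36.0 ff 0.0
block px [265.3 203.5] xy [554.6 106.7] size [48.9 25.9] ang 1.9
block px [281.  201.5] xy [565.8  58.5] size [36.  25.9] ang 1.6
block px [295.9 200.9] xy [568.8  10. ] size [39.4 26. ] ang 1.4
```

View pics/tb.png

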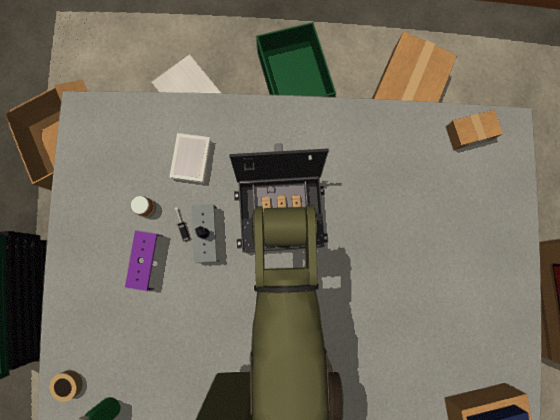

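All three blocks lie side by side on the tray (265–296, ~202), the driver stands in the grey rack (202,232), and the lid is open. Go back to the knob.

Emit:
{"fn": "jog_arm", "kwargs": {"plan": [0.248, 0.014, 0, 0, 0, 0, 0.248, 0.014, 0, 0, 0, 0, 0.248, 0.014, 0, 0, 0, 0, 0.248, 0.014, 0, 0, 0, 0, 0.248, 0.014, 0, 0, 0, 0, 0.248, 0.014, 0, 0, 0, 0, 0.248, 0.014, 0, 0, 0, 0, 0.248, 0.014, -0.03, 0, 0, 0, 0.248, 0.014, -0.06, 0, 0, 0, 0.248, 0.014, -0.085, 0, 0, 0, 0.248, 0.014, -0.0945, 0, 0, 0, 0.248, 0.014, -0.0945, 0, 0, 0], "claw": 0.06}}

```text
clock: 38.1
eef_pos: [686.0, 73.7, 246.7]
eef_rot: [3.142, -0.001, -3.05]
wrist_force: [-0.6, -0.1, -0.5]
finger_gap: 60.3
finger_force: 0.0
```

Emit:
{"fn": "jog_arm", "kwargs": {"plan": [0, 0, 0, 0, 0, 0, 0, 0, 0, 0, 0, 0, 0, 0, 0, 0, 0, 0, 0, 0, 0, 0, 0, 0, 0, 0, 0, 0, 0, 0, 0, 0, 0, 0, 0, 0, 0, 0, 0, 0, 0, 0, 0, 0, 0, 0, 0, 0], "claw": 0.0, "force": 20}}

```text
clock: 38.9
eef_pos: [686.9, 74.6, 247.2]
eef_rot: [3.141, 0.0, -3.049]
wrist_force: [0.0, 4.8, 1.2]
finger_gap: 22.0
finger_force: 20.0
```

Emit:
{"fn": "jog_arm", "kwargs": {"plan": [-0.019, -0.001, 0.0045, 0, 0, 0, -0.039, -0.003, 0.007, 0, 0, 0, -0.0585, -0.005, 0.0077, 0, 0, 0, -0.078, -0.0065, 0.0065, 0, 0, 0, -0.0975, -0.0085, 0.003, 0, 0, 0, -0.1165, -0.0105, -0.002, 0, 0, 0, -0.135, -0.012, -0.0095, 0, 0, 0, -0.1525, -0.0135, -0.0185, 0, 0, 0, -0.169, -0.015, -0.029, 0, 0, 0, -0.185, -0.0165, -0.0415, 0, 0, 0, -0.199, -0.018, -0.055, 0, 0, 0, -0.2115, -0.019, -0.07, 0, 0, 0, -0.223, -0.02, -0.0865, 0, 0, 0, -0.2325, -0.021, -0.104, 0, 0, 0, -0.24, -0.0215, -0.122, 0, 0, 0, -0.246, -0.022, -0.141, 0, 0, 0, -0.246, -0.022, -0.141, 0, 0, 0, -0.246, -0.022, -0.141, 0, 0, 0]}}

```text
clock: 40.7
eef_pos: [440.3, 52.0, 105.8]
eef_rot: [3.141, -0.002, -3.05]
wrist_force: [-4.3, 3.9, -2.7]
finger_gap: 22.1
finger_force: 20.0
```

Run:
```python
from h import *
st()
```

```text
t40.70 pos [440.3  52.  105.8] rotdeg [ 180.    -0.1 -174.7] q [ 0.   0.2  1.9  0.   1.  -1.6] F [-4.3  3.9 -2.7] gap 22.1 ff 20.0
```

Emit:
{"fn": "jog_arm", "kwargs": {"plan": [0, 0, 0, 0, 0, 0, 0, 0, 0, 0, 0, 0, -0.001, 0, -0.005, 0, 0, 0, -0.002, 0, -0.01, 0, 0, 0, -0.003, 0, -0.014, 0, 0, 0, -0.003, 0, -0.018, 0, 0, 0, -0.003, 0, -0.021, 0, 0, 0, -0.003, 0, -0.023, 0, 0, 0, -0.003, 0, -0.023, 0, 0, 0, -0.003, 0, -0.023, 0, 0, 0], "force": 50}}

```text
clock: 41.7
eef_pos: [437.7, 51.8, 83.6]
eef_rot: [3.142, -0.001, -3.05]
wrist_force: [-7.8, 1.8, 2.0]
finger_gap: 21.9
finger_force: 50.0
```

Run:
```python
from h import *
st()
```

```text
t41.70 pos [437.7  51.8  83.6] rotdeg [ 180.    -0.  -174.7] q [ 0.   0.2  1.9  0.   1.  -1.6] F [-7.8  1.8  2. ] gap 21.9 ff 50.0
```

Emit:
{"fn": "jog_arm", "kwargs": {"plan": [0, 0, 0, 0, 0, 0, 0, 0, 0, 0, 0, 0, 0, 0, 0, 0, 0, 0, 0, 0, 0, 0, 0, 0, 0, 0, 0, 0, 0, 0, 0, 0, 0.04, 0, 0, 0, 0, 0, 0.08, 0, 0, 0, 0, 0, 0.12, 0, 0, 0, 0, 0, 0.154, 0, 0, 0, 0.014, 0.248, 0.154, 0, 0, 17.5, 0.014, 0.248, 0.154, 0, 0, 17.5, 0.014, 0.248, 0.154, 0, 0, 17.5, 0.014, 0.248, 0.154, 0, 0, 17.5, 0.014, 0.248, 0.154, 0, 0, 17.5, 0.014, 0.248, 0.154, 0, 0, 17.5, 0.014, 0.248, 0.154, 0, 0, 17.5, 0.014, 0.248, 0.154, 0, 0, 17.5], "claw": 0.07}}

```text
clock: 43.4
eef_pos: [452.0, 298.9, 236.9]
eef_rot: [-3.141, -0.0, -2.745]
wrist_force: [-0.7, -0.1, -1.2]
finger_gap: 70.1
finger_force: 0.0
```

Run:
```python
from h import *
st()
c,im,d=snap('top','t10'); P=cloud(c,d)
for u,v in [(270,225),(300,225),(270,245),(300,245),(282,190),(300,210)]: print(P[v,u])
```

```text
t43.40 pos [452.  298.9 236.9] rotdeg [-180.    -0.  -157.3] q [ 0.5  0.3  1.5 -0.   1.4 -1.4] F [-0.7 -0.1 -1.2] gap 70.1 ff 0.0
[485.9  91.5  76.7]
[488.2  -2.8  80.6]
[422.9  89.6  80.3]
[425.5  -4.2  80. ]
[598.   56.8  80.6]
[535.4  -1.6  83.1]
```

The lid is shut (z≈80 throughout, so the hook caught). Fetch the driver again.

Emit:
{"fn": "jog_arm", "kwargs": {"plan": [0.002, 0, -0.03, 0, 0, 0, 0.002, 0, -0.06, 0, 0, 0, 0.002, 0, -0.09, 0, 0, 0, 0.002, 0, -0.11, 0, 0, 0, 0.002, 0, -0.1185, 0, 0, 0, 0.002, 0, -0.1185, 0, 0, 0]}}

```text
clock: 44.05
eef_pos: [453.9, 299.0, 118.2]
eef_rot: [-3.141, -0.001, -2.746]
wrist_force: [-0.3, -0.5, 0.4]
finger_gap: 70.2
finger_force: 0.0
```

Emit:
{"fn": "jog_arm", "kwargs": {"plan": [0, 0, 0, 0, 0, 0, 0, 0, 0, 0, 0, 0, 0, 0, 0, 0, 0, 0, 0, 0, 0, 0, 0, 0, 0, 0, 0, 0, 0, 0, 0, 0, 0, 0, 0, 0, 0, 0, 0, 0, 0, 0, 0, 0, 0, 0, 0, 0, 0, 0, 0, 0, 0, 0, 0, 0, 0.03, 0, 0, 0, 0, 0, 0.06, 0, 0, 0, 0, 0, 0.09, 0, 0, 0, 0, 0, 0.12, 0, 0, 0, 0, 0, 0.12, 0, 0, 0], "claw": 0.0, "force": 55}}

```text
clock: 45.45
eef_pos: [454.9, 300.4, 242.3]
eef_rot: [3.141, 0.006, -2.744]
wrist_force: [-0.3, -0.2, -1.5]
finger_gap: 25.7
finger_force: 55.0
```

Emit:
{"fn": "jog_arm", "kwargs": {"plan": [0.032, -0.315, 0, 0, 0, 0, 0.032, -0.315, 0, 0, 0, 0, 0.032, -0.315, 0, 0, 0, 0, 0.032, -0.315, 0, 0, 0, 0, 0.032, -0.315, 0, 0, 0, 0, 0.032, -0.315, 0, 0, 0, 0, 0.032, -0.315, 0, 0, 0, 0, 0.032, -0.315, 0, 0, 0, 0, 0.032, -0.315, -0.04, 0, 0, 0, 0.032, -0.315, -0.04, 0, 0, 0, 0.032, -0.315, -0.04, 0, 0, 0, 0.032, -0.315, -0.04, 0, 0, 0]}}

```text
clock: 46.65
eef_pos: [486.4, -14.7, 199.8]
eef_rot: [-3.141, 0.001, -2.744]
wrist_force: [-0.0, -0.0, 0.0]
finger_gap: 25.6
finger_force: 55.0
```

Run:
```python
from h import *
s=st()
c,im,d=snap('wrist','w11')
p=px(c,[[445.3,-34.2,90]])[0];print(p, 'tip',px(c,[s['eef_pos']+[0,0,-102.5]]))
u,v=p.astype(int)
a=im[max(0,v-30):v+30,u-40:u+40];cv2.imwrite('pics/c11.png',cv2.cvtColor(cv2.resize(a,None,fx=9,fy=9,interpolation=cv2.INTER_CUBIC),cv2.COLOR_RGB2BGR));print(max(0,v-30),u-40)
print(cloud(c,d)[v-6:v+7:3,u-6:u+7:3,2])
```

```text
t46.65 pos [486.4 -14.7 199.8] rotdeg [-180.     0.1 -157.2] q [-0.1  0.2  1.7  0.   1.3 -2.1] F [-0. -0.  0.] gap 25.6 ff 55.0
[276.6 159.8] tip [[278.9 208. ]]
129 236
[[82.2 92.7 92.5 88.9 88.2]
 [93.7 92.9 93.2 89.9 92.5]
 [92.5 93.  88.9 89.4 91.3]
 [92.6 93.9 88.4 89.2 91.8]
 [94.1 92.9 88.6 92.5 93.1]]
```

View pics/c11.png

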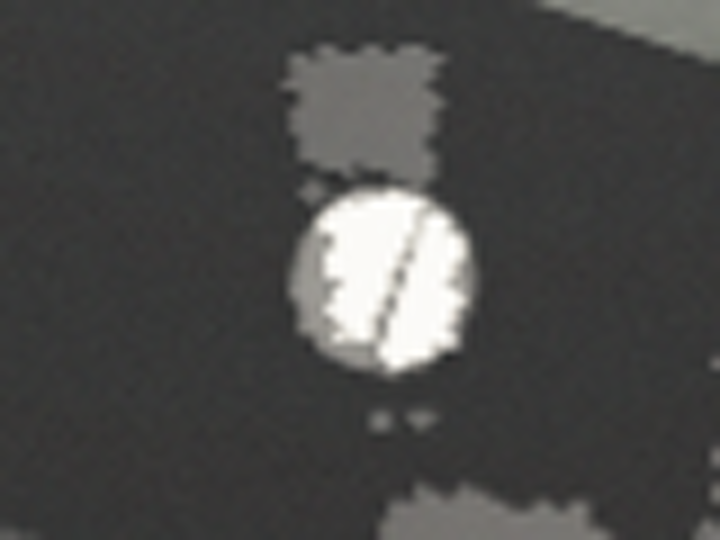

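The crop shows the screw head centred at about (279,160) with a slot line running up-right. Fit the slot from the depth.

Run:
```python
from h import *
c=get_calibration('wrist');z=np.load('w11.npz');im,d=z['im'],z['d'];P=cloud(c,d)
R0=P[145:178,262:296];print(R0[2:30:2,4:31,2].round(0).astype(int))
q=R0.reshape(-1,3);h=q[(q[:,2]>86)&(q[:,2]<97)]
hi=q[(q[:,2]>91.3)&(q[:,2]<97)];print('head',cv2.minEnclosingCircle(h[:,:2].astype(np.float32)),h.mean(0),'top z',np.median(hi[:,2]))
ctr=np.array(cv2.minEnclosingCircle(hi[:,:2].astype(np.float32))[0]);print('hi circle',ctr)
s=q[(q[:,2]>86)&(q[:,2]<90.8)&(np.hypot(*(q[:,:2]-ctr).T)<9)]
w=np.linalg.svd(s[:,:2]-s[:,:2].mean(0),full_matrices=False);print('slot n',len(s),s.mean(0),np.median(s[:,2]),'dir',np.degrees(np.arctan2(w[2][0,1],w[2][0,0]))%180,w[1])
e=onplane(c,[[236+428/9,129+200/9],[236+378/9,129+350/9]],92.8);v=e[1]-e[0];print('line dir',np.degrees(np.arctan2(v[1],v[0]))%180,e.mean(0))
g=im.max(2)>130
m=np.zeros(g.shape,np.uint8);m[148:175,264:294]=g[148:175,264:294];k=max(cv2.findContours(m,0,1)[0],key=cv2.contourArea);print(cv2.minEnclosingCircle(onplane(c,k.reshape(-1,2),92.8)[:,:2].astype(np.float32)))
```

```text
[[83 81 80 84 81 82 82 83 82 81 81 80 82 81 83 81 81 81 81 82 82 83 82 82
  82 81 83]
 [82 83 81 81 82 81 83 82 82 82 82 81 83 80 82 81 82 81 81 81 82 82 82 81
  82 83 82]
 [82 82 81 81 83 81 82 93 93 90 94 94 92 90 89 90 89 82 83 81 82 82 82 81
  82 82 81]
 [81 82 82 82 82 89 89 93 93 92 93 93 89 89 90 88 88 92 93 93 82 82 82 82
  83 82 82]
 [82 81 81 89 92 93 91 93 93 94 93 92 90 88 89 89 93 94 93 93 93 89 82 82
  81 81 82]
 [81 83 82 94 93 92 94 93 92 93 94 89 89 89 88 91 92 93 93 92 93 88 81 82
  82 80 83]
 [83 83 89 92 93 93 92 93 93 93 89 89 89 89 88 93 91 93 93 93 94 93 89 82
  82 81 82]
 [82 81 94 93 92 93 94 92 94 93 89 89 89 88 92 92 93 92 93 93 94 93 82 82
  82 81 82]
 [81 82 82 89 92 92 92 93 92 90 88 90 90 91 93 92 93 93 93 93 93 89 82 81
  81 82 82]
 [83 82 81 92 94 94 94 93 93 88 89 89 89 93 94 93 93 93 93 92 93 82 82 81
  82 81 81]
 [82 82 82 81 82 93 93 92 89 89 89 89 93 94 92 93 93 93 89 92 81 81 83 83
  82 82 81]
 [82 82 80 81 81 81 81 83 90 89 89 90 93 91 94 94 93 83 81 81 80 81 81 82
  82 81 81]
 [81 82 82 81 82 82 82 81 81 82 82 81 80 81 82 81 81 82 84 81 81 82 82 82
  80 81 82]
 [81 83 81 81 81 82 81 81 83 82 83 81 81 82 81 82 83 81 82 80 81 82 81 81
  82 83 81]]
head ((445.0168762207031, -33.09529113769531), 9.750036239624023) [444.8 -33.3  91.6] top z 92.97967104566595
hi circle [444.9 -33.3]
slot n 80 [444.6 -33.3  89. ] 89.04616273023476 dir 7.018718150825042 [45.4 17.3]
line dir 4.279150806685758 [443.4 -30.8  92.8]
((444.24932861328125, -32.55952835083008), 9.713150024414062)
```

Screw is at about (444.9,−33.3), its slot at about 7°, and backed right out. The fit across the slot is only ±1 mm, so I'll take a mirrored view (turned 180°) to cancel camera bias.

Emit:
{"fn": "jog_arm", "kwargs": {"plan": [0, 0, 0.02, 0, 0, -8, -0.02, -0.009, 0.02, 0, 0, -17, -0.04, -0.018, 0.02, 0, 0, -25, -0.06, -0.027, 0.02, 0, 0, -34, -0.082, -0.036, 0.02, 0, 0, -42, -0.082, -0.036, 0.02, 0, 0, -51, -0.082, -0.036, 0.02, 0, 0, -60, -0.082, -0.036, 0.02, 0, 0, -68, -0.082, -0.036, 0.02, 0, 0, -77, -0.082, -0.036, 0.02, 0, 0, -85, -0.082, -0.036, 0.02, 0, 0, -94, -0.082, -0.036, 0.02, 0, 0, -102, -0.082, -0.036, 0.02, 0, 0, -111, -0.082, -0.036, 0.02, 0, 0, -119, -0.082, -0.036, 0.02, 0, 0, -128, -0.082, -0.036, 0.02, 0, 0, -136, -0.082, -0.036, 0.02, 0, 0, -145, -0.082, -0.036, 0.02, 0, 0, -153, -0.082, -0.036, 0.02, 0, 0, -162, -0.082, -0.036, 0.0, 0, 0, -170]}}

```text
clock: 48.7
eef_pos: [405.3, -51.3, 201.1]
eef_rot: [3.138, -0.004, 0.566]
wrist_force: [-0.2, 0.8, -2.0]
finger_gap: 25.6
finger_force: 55.0
```

```bash
cat >> h.py <<'E'
def screwlook(fn):
    s=st(); c,im,d=snap('wrist',fn); P=cloud(c,d); p=px(c,[[445,-33.5,90]])[0].astype(int)
    v,u=np.mgrid[p[1]-16:p[1]+17,p[0]-16:p[0]+17]; q=P[v,u].reshape(-1,3); uv=np.c_[u.ravel(),v.ravel()]
    lid=np.median(q[q[:,2]<84.5][:,2]); zz=q[:,2]-lid; head=zz>3.5
    top=np.median(zz[zz>4]) ; print('lid',lid,'head top above lid',np.percentile(zz[head],80))
    H=np.percentile(zz[head],80); xy=onplane(c,uv,80.5+H)[:,:2]
    ctr=np.array(cv2.minEnclosingCircle(xy[head].astype(np.float32))[0]); mean=xy[head].mean(0)
    sl=head&(zz<H-2)&(zz>H-6)&(np.hypot(*(xy-ctr).T)<8)
    xs=onplane(c,uv,80.5+H-4)[:,:2][sl]; m=np.median(xs,0)
    for _ in range(4):
        w=np.linalg.svd(xs-xs.mean(0),full_matrices=False)[2]; r=(xs-xs.mean(0))@w[1]; xs=xs[abs(r)<2.3]
    print('circle',ctr,'mean',mean,'slot',len(xs),xs.mean(0),'dir %.1f'%(np.degrees(np.arctan2(w[0,1],w[0,0]))%180))
    print('cam rel',c['origin']-s['eef_pos'])
E
python3 - <<'E'
from h import *
screwlook('w12')
# recompute for the earlier view too
import h
c=get_calibration('wrist')
E
```

```text
t48.70 pos [405.3 -51.3 201.1] rotdeg [179.8  -0.2  32.4] q [-0.2 -0.   1.9  0.   1.3  0.8] F [-0.2  0.8 -2. ] gap 25.6 ff 55.0
lid 81.74986455707977 head top above lid 11.760963649004907
circle [449.1 -37.5] mean [444.6 -32.3] slot 41 [447.6 -32.8] dir 4.8
cam rel [ 65.   42.3 179.4]
```

Run:
```python
from h import *
screwlook('w13')
z=np.load('w13.npz');c=get_calibration('wrist');p=px(c,[[445,-33.5,90]])[0].astype(int);print(p)
P=cloud(c,z['d']);print(P[p[1]-14:p[1]+15:2,p[0]-14:p[0]+15,2].round(0).astype(int))
```

```text
t48.75 pos [403.6 -50.9 196.9] rotdeg [-180.     0.    31.9] q [-0.2 -0.   1.9  0.   1.3  0.8] F [-0.6  1.  -5.2] gap 26.1 ff 55.0
lid 81.72303624596549 head top above lid 11.57057799008229
circle [440.8 -30.9] mean [444.7 -32.2] slot 52 [441.8 -32.8] dir 4.0
cam rel [ 66.4  41.4 179. ]
[287 160]
[[ 83  84  83  84  82  82  82  83  83  83  83  82  82  82  82  83  82  82
   82  83  82  82  83  82  83  83  83  83  82]
 [ 82  83  85  82  83  83  84  83  83  82  83  83  82  82  82  84  83  83
   82  82  82  81  83  81  83  82  82  84  83]
 [ 83  82  81  82  82  83 377  84  83  82  83  83  84  81  83  84  83  83
   83  84  82  82  82  83  82  83  83  83  82]
 [ 83  82  83  82  81  82  82  84  90  94  92 377  93  95  94  90  90  90
   83  83  83  82  83  82  83  81  84  82  82]
 [ 83  83  83  82  83  89  93  95  94  94  94  93  94  93  90  90  89  89
   91  93  83  81  83  83  83  84  83  81  83]
 [ 83  83  84  83  89  94  94  94  93  94  93  94  95  90  89  90  88  88
   94  93  93  90  83  82  82  83  82  83  82]
 [ 84  82  83  90  95  94  94  94  94  94  94  93  90  90  91  88  89  93
  
[... 313 characters left out ...]
 95  94  96  89  90  90  88  89  94  93  93  94
   94  94  94  95  93  82  83  84  83  81  83]
 [ 82  82  82  82  91  94  94  95  90  91  91  90  90  93  93  94  92  94
   93  94  94  90  82  82  83  82  83  83  82]
 [ 83  82  84  83  83  93  94  90  91  90  90  90  93  94  93  93  94  92
   94  93  81  82  82  83  83  83  82  82  83]
 [ 83  83  82  82  83  84  83  81  82  90  90  94  93  95  96  94  94  83
   82  82  82  82  82  82  82  84  83  82  82]
 [ 82  82  83  84  83  83  83  82  83  83  82  83  82  83  83  82  83  83
   83  83  83  81  82  83  83  83  84  83  82]
 [ 83  83  83  82  83  84  81  82  82  83  83  83  82  83  84  83  82  83
   82  83  83  82  83  83  83  83  82  83  83]]
```

Averaging the two mirrored views gives a screw centre of (444.8,−32.8) and a slot direction of 6.5°. Align above it.

Emit:
{"fn": "jog_arm", "kwargs": {"plan": [0, 0, 0.02, 0, 0, 8, 0.01, 0.005, 0.02, 0, 0, 17, 0.02, 0.01, 0.02, 0, 0, 25, 0.03, 0.015, 0.02, 0, 0, 34, 0.0409, 0.0184, 0.02, 0, 0, 42, 0.0409, 0.0184, 0.02, 0, 0, 51, 0.0409, 0.0184, 0.02, 0, 0, 60, 0.0409, 0.0184, 0.02, 0, 0, 68, 0.0409, 0.0184, 0.02, 0, 0, 77, 0.0409, 0.0184, 0.02, 0, 0, 85, 0.0409, 0.0184, 0.02, 0, 0, 94, 0.0409, 0.0184, 0.02, 0, 0, 102, 0.0409, 0.0184, 0.02, 0, 0, 111, 0.0409, 0.0184, 0.02, 0, 0, 119, 0.0409, 0.0184, 0.02, 0, 0, 128, 0.0409, 0.0184, 0.02, 0, 0, 136, 0.0409, 0.0184, 0.02, 0, 0, 145, 0.0409, 0.0184, 0.01, 0, 0, 153.6, 0.0409, 0.0184, 0.002, 0, 0, 153.6, 0.0409, 0.0184, 0.002, 0, 0, 153.6]}}

```text
clock: 50.8
eef_pos: [444.6, -32.7, 200.2]
eef_rot: [3.141, -0.001, -3.032]
wrist_force: [-1.0, -0.3, -1.3]
finger_gap: 25.8
finger_force: 55.0
```

Emit:
{"fn": "jog_arm", "kwargs": {"plan": [0, 0, 0, 0, 0, 0, 0, 0, 0, 0, 0, 0, 0, 0, -0.002, 0, 0, 0, 0, 0, -0.004, 0, 0, 0, 0, 0, -0.006, 0, 0, 0, 0, 0, -0.0065, 0, 0, 0, 0, 0, -0.007, 0, 0, 0, 0, 0, -0.0075, 0, 0, 0, 0, 0, -0.008, 0, 0, 0, 0, 0, -0.008, 0, 0, 0, 0, 0, -0.008, 0, 0, 0]}}

```text
clock: 51.9
eef_pos: [444.8, -32.8, 192.5]
eef_rot: [-3.142, 0.0, -3.031]
wrist_force: [-0.7, -0.1, -1.5]
finger_gap: 25.8
finger_force: 55.0
```

Run:
```python
from h import *
st()
```

```text
t51.90 pos [444.8 -32.8 192.5] rotdeg [-180.     0.  -173.6] q [-0.2  0.1  1.8 -0.   1.2 -1.8] F [-0.7 -0.1 -1.5] gap 25.8 ff 55.0
```

No force at tip z≈90, below the head top (91.8), so the blade is in the slot. Go on to the floor.

Emit:
{"fn": "jog_arm", "kwargs": {"plan": [0, 0, -0.0005, 0, 0, 0, 0, 0, -0.001, 0, 0, 0, 0, 0, -0.0015, 0, 0, 0, 0, 0, -0.002, 0, 0, 0, 0, 0, -0.0025, 0, 0, 0, 0, 0, -0.0025, 0, 0, 0, 0, 0, -0.0025, 0, 0, 0]}}

```text
clock: 52.6
eef_pos: [445.0, -32.8, 190.4]
eef_rot: [-3.141, 0.001, -3.031]
wrist_force: [0.0, 0.5, 6.2]
finger_gap: 25.7
finger_force: 55.0
```

Run:
```python
from h import *
st()
```

```text
t52.60 pos [445.  -32.8 190.4] rotdeg [-180.     0.  -173.6] q [-0.2  0.1  1.8 -0.   1.2 -1.8] F [0.  0.5 6.2] gap 25.7 ff 55.0
```

The blade is seated on the slot floor with about 8 N. First stroke: 170° clockwise, sinking 2.4 mm.

Emit:
{"fn": "jog_arm", "kwargs": {"plan": [0, 0, -0.0001, 0, 0, -8.5, 0, 0, -0.0002, 0, 0, -17, 0, 0, -0.0004, 0, 0, -25.5, 0, 0, -0.0005, 0, 0, -34, 0, 0, -0.0006, 0, 0, -42.5, 0, 0, -0.0007, 0, 0, -51, 0, 0, -0.0008, 0, 0, -59.5, 0, 0, -0.0009, 0, 0, -68, 0, 0, -0.0011, 0, 0, -76.5, 0, 0, -0.0012, 0, 0, -85, 0, 0, -0.0013, 0, 0, -93.5, 0, 0, -0.0014, 0, 0, -102, 0, 0, -0.0015, 0, 0, -110.5, 0, 0, -0.0017, 0, 0, -119, 0, 0, -0.0018, 0, 0, -127.5, 0, 0, -0.0019, 0, 0, -136, 0, 0, -0.002, 0, 0, -144.5, 0, 0, -0.0021, 0, 0, -153, 0, 0, -0.0022, 0, 0, -161.5, 0, 0, -0.0024, 0, 0, -170]}}

```text
clock: 54.6
eef_pos: [444.9, -33.1, 188.1]
eef_rot: [3.141, -0.0, 0.28]
wrist_force: [-2.5, -0.8, 8.6]
finger_gap: 25.9
finger_force: 55.0
```

Run:
```python
from h import *
s=st();print(s['moment'])
```

```text
t54.60 pos [444.9 -33.1 188.1] rotdeg [180.  -0.  16.] q [-0.2  0.1  1.8 -0.   1.2  1.1] F [-2.5 -0.8  8.6] gap 25.9 ff 55.0
[-0.4  0.8  0.1]
```

Emit:
{"fn": "jog_arm", "kwargs": {"plan": [0, 0, -0.0001, 0, 0, -8.5, 0, 0, -0.0002, 0, 0, -17, 0, 0, -0.0004, 0, 0, -25.5, 0, 0, -0.0005, 0, 0, -34, 0, 0, -0.0006, 0, 0, -42.5, 0, 0, -0.0007, 0, 0, -51, 0, 0, -0.0008, 0, 0, -59.5, 0, 0, -0.001, 0, 0, -70, 0, 0, -0.001, 0, 0, -70, 0, 0, -0.001, 0, 0, -70]}}

```text
clock: 55.6
eef_pos: [444.8, -32.9, 187.1]
eef_rot: [-3.141, -0.0, -0.938]
wrist_force: [-3.5, 0.6, 9.0]
finger_gap: 25.9
finger_force: 55.0
```

Run:
```python
from h import *
s=st();print(s['moment'])
```

```text
t55.60 pos [444.8 -32.9 187.1] rotdeg [-180.    -0.   -53.7] q [-0.2  0.1  1.8 -0.   1.2  2.4] F [-3.5  0.6  9. ] gap 25.9 ff 55.0
[0.2 1.  0. ]
```

Turned 240°. Lift, turn back 189° (half turn plus the slot play), and reinsert.

Emit:
{"fn": "jog_arm", "kwargs": {"plan": [0, 0, 0.0003, 0, 0, 6, 0, 0, 0.001, 0, 0, 9, 0, 0, 0.005, 0, 0, 9, 0, 0, 0.01, 0, 0, 9, 0, 0, 0.012, 0, 0, 17, 0, 0, 0.012, 0, 0, 25.5, 0, 0, 0.012, 0, 0, 34, 0, 0, 0.012, 0, 0, 42.5, 0, 0, 0.012, 0, 0, 51, 0, 0, 0.012, 0, 0, 59.5, 0, 0, 0.012, 0, 0, 68, 0, 0, 0.012, 0, 0, 76.5, 0, 0, 0.012, 0, 0, 85, 0, 0, 0.012, 0, 0, 93.5, 0, 0, 0.012, 0, 0, 102, 0, 0, 0.012, 0, 0, 110.5, 0, 0, 0.012, 0, 0, 119, 0, 0, 0.012, 0, 0, 127.5, 0, 0, 0.012, 0, 0, 136, 0, 0, 0.012, 0, 0, 144.5]}}

```text
clock: 57.6
eef_pos: [444.8, -32.8, 198.7]
eef_rot: [-3.142, 0.0, 1.59]
wrist_force: [-0.1, -1.1, -1.0]
finger_gap: 25.8
finger_force: 55.0
```

Emit:
{"fn": "jog_arm", "kwargs": {"plan": [0, 0, 0, 0, 0, 8.5, 0, 0, 0, 0, 0, 17, 0, 0, 0, 0, 0, 25.5, 0, 0, 0, 0, 0, 34, 0, 0, 0, 0, 0, 44.5, 0, 0, 0, 0, 0, 44.5, 0, 0, 0, 0, 0, 44.5, 0, 0, -0.004, 0, 0, 44.5, 0, 0, -0.007, 0, 0, 44.5, 0, 0, -0.009, 0, 0, 44.5, 0, 0, -0.01, 0, 0, 44.5, 0, 0, -0.01, 0, 0, 44.5, 0, 0, -0.01, 0, 0, 44.5]}}

```text
clock: 58.9
eef_pos: [444.8, -32.8, 188.6]
eef_rot: [3.142, -0.0, 2.362]
wrist_force: [-1.2, 0.6, 0.4]
finger_gap: 25.7
finger_force: 55.0
```

Run:
```python
from h import *
s=st();print(s['moment'])
```

```text
t58.90 pos [444.8 -32.8 188.6] rotdeg [180.   -0.  135.3] q [-0.2  0.1  1.8  0.   1.2 -0.9] F [-1.2  0.6  0.4] gap 25.7 ff 55.0
[ 0.3 -0.1 -0.1]
```

Emit:
{"fn": "jog_arm", "kwargs": {"plan": [0, 0, -0.001, 0, 0, 0, 0, 0, -0.002, 0, 0, 0, 0, 0, -0.002, 0, 0, -8.5, 0, 0, -0.0022, 0, 0, -17, 0, 0, -0.0023, 0, 0, -25.5, 0, 0, -0.0024, 0, 0, -34, 0, 0, -0.0025, 0, 0, -42.5, 0, 0, -0.0026, 0, 0, -51, 0, 0, -0.0027, 0, 0, -59.5, 0, 0, -0.0029, 0, 0, -68, 0, 0, -0.003, 0, 0, -76.5, 0, 0, -0.0031, 0, 0, -85, 0, 0, -0.0032, 0, 0, -93.5, 0, 0, -0.0033, 0, 0, -102, 0, 0, -0.0034, 0, 0, -110, 0, 0, -0.0035, 0, 0, -116, 0, 0, -0.0036, 0, 0, -118, 0, 0, -0.0036, 0, 0, -118]}}

```text
clock: 60.7
eef_pos: [445.1, -32.9, 185.7]
eef_rot: [3.141, -0.001, 0.302]
wrist_force: [-0.9, 0.7, 7.5]
finger_gap: 25.7
finger_force: 55.0
```

Run:
```python
from h import *
s=st();print(np.round(s['moment'],2),np.round(s['effort'],2))
```

```text
t60.70 pos [445.1 -32.9 185.7] rotdeg [180.   -0.1  17.3] q [-0.2  0.1  1.8 -0.   1.2  1.1] F [-0.9  0.7  7.5] gap 25.7 ff 55.0
[0.2 0.5 0.1] [ -0.3 -35.9 -31.9  -0.1  -0.8   0.8]
```

Tip z is about 83.2 against 83.0 expected at home. Turn a little further against the stop.

Emit:
{"fn": "jog_arm", "kwargs": {"plan": [0, 0, 0, 0, 0, -3, 0, 0, -0.0001, 0, 0, -6, 0, 0, -0.0001, 0, 0, -9, 0, 0, -0.0002, 0, 0, -12, 0, 0, -0.0002, 0, 0, -14, 0, 0, -0.0002, 0, 0, -14, 0, 0, -0.0002, 0, 0, -14]}}

```text
clock: 61.4
eef_pos: [445.1, -32.9, 185.5]
eef_rot: [3.141, -0.001, 0.059]
wrist_force: [-1.8, 0.7, 8.1]
finger_gap: 25.6
finger_force: 55.0
```

Run:
```python
from h import *
s=st();print(np.round(s['moment'],2),np.round(s['effort'],2))
```

```text
t61.40 pos [445.1 -32.9 185.5] rotdeg [180.   -0.1   3.4] q [-0.2  0.1  1.8 -0.   1.2  1.4] F [-1.8  0.7  8.1] gap 25.6 ff 55.0
[0.2 0.6 0. ] [ -0.3 -36.  -31.9  -0.1  -0.8   0.1]
```

Emit:
{"fn": "jog_arm", "kwargs": {"plan": [0, 0, 0, 0, 0, -3, 0, 0, -0.0001, 0, 0, -6, 0, 0, -0.0001, 0, 0, -9, 0, 0, -0.0002, 0, 0, -12, 0, 0, -0.0002, 0, 0, -12, 0, 0, -0.0002, 0, 0, -12]}}

```text
clock: 62.0
eef_pos: [445.2, -32.9, 185.4]
eef_rot: [3.142, -0.002, -0.151]
wrist_force: [-1.9, 0.6, 8.8]
finger_gap: 26.0
finger_force: 55.0
```

Run:
```python
from h import *
for _ in range(3):
    s=st();print(np.round(s['moment'],2),np.round(s['effort'],2)); camera('top')
```

```text
t62.00 pos [445.2 -32.9 185.4] rotdeg [180.   -0.1  -8.6] q [-0.2  0.1  1.8 -0.   1.2  1.6] F [-1.9  0.6  8.8] gap 26.0 ff 55.0
[0.3 0.4 0.1] [ -0.4 -35.8 -31.6  -0.1  -0.7   0.2]
t62.05 pos [445.2 -32.9 185.4] rotdeg [180.   -0.1  -8.6] q [-0.2  0.1  1.8 -0.   1.2  1.6] F [-0.8  1.1  8.4] gap 25.6 ff 55.0
[0.3 0.4 0.1] [ -0.4 -35.8 -31.6  -0.1  -0.7   0.1]
t62.10 pos [445.2 -32.9 185.4] rotdeg [180.   -0.1  -8.6] q [-0.2  0.1  1.8 -0.   1.2  1.6] F [-1.4  0.7  8.9] gap 25.9 ff 55.0
[0.3 0.5 0.1] [ -0.4 -35.8 -31.6  -0.1  -0.7   0.1]
```

The reading is ambiguous at the stop, so lift out and look at the slot direction. Home should read about 23° with the head on the lid.

Emit:
{"fn": "jog_arm", "kwargs": {"plan": [0, 0, 0, 0, 0, 4, 0, 0, 0.002, 0, 0, 6, 0, 0, 0.008, 0, 0, 6, 0, 0, 0.015, 0, 0, 6, -0.022, 0.003, 0.015, 0, 0, 6, -0.0445, 0.006, 0.015, 0, 0, 6, -0.0445, 0.006, 0.015, 0, 0, 6, -0.0445, 0.006, 0.015, 0, 0, 6, -0.0445, 0.006, 0.015, 0, 0, 6]}}

```text
clock: 63.05
eef_pos: [400.9, -26.9, 199.8]
eef_rot: [3.141, -0.0, -0.047]
wrist_force: [0.1, 0.5, -1.2]
finger_gap: 25.4
finger_force: 55.0
```

Run:
```python
from h import *
screwlook('w14')
z=np.load('w14.npz');c=get_calibration('wrist');p=px(c,[[445,-33.5,85]])[0].astype(int);print(p)
P=cloud(c,z['d']);print((P[p[1]-14:p[1]+15:2,p[0]-14:p[0]+15,2]).clip(70,99).round(0).astype(int))
```

```text
t63.05 pos [400.9 -26.9 199.8] rotdeg [180.   -0.   -2.7] q [-0.2 -0.   1.9 -0.   1.3  1.5] F [ 0.1  0.5 -1.2] gap 25.4 ff 55.0
lid 81.39791366343098 head top above lid 6.885332810481771
circle [445.1 -29.9] mean [444.7 -32.2] slot 3 [448.8 -30.1] dir 111.9
cam rel [ 78.   -3.4 179.1]
[283 159]
[[81 81 82 81 81 80 81 81 82 80 81 81 81 80 81 81 82 82 80 82 80 79 81 81
  82 81 82 80 81]
 [80 81 82 81 80 82 82 81 81 81 81 81 82 81 81 80 80 80 81 80 82 80 80 81
  81 82 81 81 80]
 [82 80 81 80 81 82 81 81 81 80 80 81 80 81 81 81 82 80 79 82 82 82 81 81
  82 82 81 82 81]
 [80 81 82 81 80 81 80 82 82 81 82 84 84 88 87 82 83 88 81 81 82 81 82 82
  81 81 80 80 80]
 [80 80 79 80 81 81 81 83 85 83 83 84 99 87 89 86 87 89 89 83 84 81 80 81
  79 81 81 80 81]
 [81 81 81 82 81 81 88 88 87 84 83 84 83 82 88 87 88 88 88 88 89 88 82 81
  81 82 81 82 81]
 [81 83 81 80 88 87 88 88 88 88 84 84 84 83 83 87 87 89 89 87 88 88 88 82
  82 81 81 81 81]
 [81 82 83 81 85 88 87 88 87 88 88 82 83 84 85 83 88 88 88 88 88 89 88 87
  81 81 81 82 82]
 [82 81 81 81 87 87 88 87 88 88 87 87 83 83 83 83 89 88 88 88 89 87 87 87
  82 81 82 82 81]
 [81 81 81 81 80 87 88 87 87 88 88 88 88 83 84 82 84 87 88 88 87 88 88 81
  81 81 82 82 81]
 [82 82 81 80 82 83 87 87 88 88 87 86 89 86 83 84 84 84 88 87 88 87 87 82
  83 81 81 81 80]
 [81 81 81 81 81 82 81 87 88 87 88 88 87 89 87 83 84 84 85 87 88 89 80 81
  81 81 81 82 81]
 [81 81 79 79 81 81 80 81 82 83 88 88 88 88 88 84 85 84 83 81 81 82 81 81
  81 81 79 81 82]
 [80 82 81 81 82 80 82 80 82 81 82 81 80 88 81 81 81 81 82 81 81 80 81 80
  80 81 83 81 80]
 [82 81 79 81 81 81 81 81 81 81 81 81 80 82 82 82 80 81 80 82 82 81 81 82
  81 80 82 81 80]]
```

The head sits 6.5 mm above the lid with the slot at about 19–22°, so the screw is home (≈6.0 rad). Return the driver to the rack.

Emit:
{"fn": "jog_arm", "kwargs": {"plan": [0, 0, 0.02, 0, 0, 0, 0, 0, 0.039, 0, 0, 0, 0.008, 0.045, 0.039, 0, 0, 6, 0.053, 0.3259, 0.039, 0, 0, 25.6, 0.053, 0.3259, 0.039, 0, 0, 25.6, 0.053, 0.3259, 0.039, 0, 0, 25.6, 0.053, 0.3259, 0.039, 0, 0, 25.6, 0.053, 0.3259, 0.039, 0, 0, 25.6, 0.053, 0.3259, 0.039, 0, 0, 25.6, 0.053, 0.3259, 0.039, 0, 0, 25.6, 0.053, 0.3259, 0.039, 0, 0, 25.6, 0.053, 0.3259, 0.039, 0, 0, 25.6, 0.053, 0.3259, 0.039, 0, 0, 25.6, 0.053, 0.3259, 0.039, 0, 0, 25.6]}}

```text
clock: 64.5
eef_pos: [453.5, 298.4, 238.8]
eef_rot: [-3.142, -0.0, 0.399]
wrist_force: [-0.9, -0.1, -0.9]
finger_gap: 25.4
finger_force: 55.0
```

Run:
```python
from h import *
s=st()
```

```text
t64.50 pos [453.5 298.4 238.8] rotdeg [-180.    -0.    22.9] q [ 0.5  0.3  1.5 -0.   1.4  1.7] F [-0.9 -0.1 -0.9] gap 25.4 ff 55.0
```

Emit:
{"fn": "jog_arm", "kwargs": {"plan": [0, 0, -0.03, 0, 0, 0, 0, 0, -0.05, 0, 0, 0, 0, 0, -0.07, 0, 0, 0, 0, 0, -0.09, 0, 0, 0, 0, 0, -0.105, 0, 0, 0, 0, 0, -0.115, 0, 0, 0, 0, 0, -0.119, 0, 0, 0, 0, 0, -0.12, 0, 0, 0, 0, 0, -0.12, 0, 0, 0]}}

```text
clock: 65.4
eef_pos: [453.6, 299.2, 119.2]
eef_rot: [-3.141, -0.001, 0.401]
wrist_force: [0.5, 0.7, -1.6]
finger_gap: 25.6
finger_force: 55.0
```

Run:
```python
from h import *
s=st()
```

```text
t65.40 pos [453.6 299.2 119.2] rotdeg [-180.    -0.1   22.9] q [0.5 0.4 1.6 0.  1.1 1.7] F [ 0.5  0.7 -1.6] gap 25.6 ff 55.0
```

Emit:
{"fn": "jog_arm", "kwargs": {"plan": [0, 0, -0.001, 0, 0, 0, 0, 0, -0.0015, 0, 0, 0, 0, 0, -0.0015, 0, 0, 0]}}

```text
clock: 65.7
eef_pos: [453.7, 299.3, 118.5]
eef_rot: [-3.141, -0.002, 0.401]
wrist_force: [-1.5, -1.6, 7.8]
finger_gap: 25.5
finger_force: 55.0
```

Emit:
{"fn": "jog_arm", "kwargs": {"plan": [0, 0, 0, 0, 0, 0, 0, 0, 0, 0, 0, 0, 0, 0, 0, 0, 0, 0, 0, 0, 0, 0, 0, 0, 0, 0, 0, 0, 0, 0, 0, 0, 0, 0, 0, 0, 0, 0, 0, 0, 0, 0, 0, 0, 0.04, 0, 0, 0, 0, 0, 0.08, 0, 0, 0, 0, 0, 0.12, 0, 0, 0, -0.15, -0.05, 0.16, 0, 0, 0, -0.15, -0.05, 0.16, 0, 0, 0, -0.15, -0.05, 0.16, 0, 0, 0, -0.15, -0.05, 0.16, 0, 0, 0, -0.15, -0.05, 0.16, 0, 0, 0, -0.15, -0.05, 0.16, 0, 0, 0], "claw": 0.08}}

```text
clock: 67.3
eef_pos: [303.8, 249.3, 277.1]
eef_rot: [-3.142, -0.001, 0.401]
wrist_force: [0.1, 0.9, 0.1]
finger_gap: 79.9
finger_force: 0.0
```

Run:
```python
from h import *
st()
c,im,d=snap('top','t20'); P=cloud(c,d)
for u,v in [(270,225),(300,225),(270,245),(300,245),(282,190)]: print(P[v,u])
b=P[205:255,185:225].reshape(-1,3);q=b[(b[:,2]>140)&(b[:,2]<180)];print('drv',len(q),q.mean(0) if len(q) else '',np.percentile(q[:,2],90) if len(q) else '')
c,im,d=snap('scene','s20'); cv2.imwrite('pics/c20.png',cv2.cvtColor(cv2.resize(im[110:300,200:430],None,fx=3,fy=3),cv2.COLOR_RGB2BGR))
```

```text
t67.30 pos [303.8 249.3 277.1] rotdeg [-180.   -0.   23.] q [ 0.6 -0.1  1.8 -0.   1.4  1.8] F [0.1 0.9 0.1] gap 79.9 ff 0.0
[485.3  91.4  84. ]
[488.5  -3.   77.5]
[422.9  89.6  80.6]
[425.4  -4.1  81.3]
[598.8  56.7  76.1]
drv 95 [451.3 296.9 163.1] 168.2768212322878
```

View pics/c20.png

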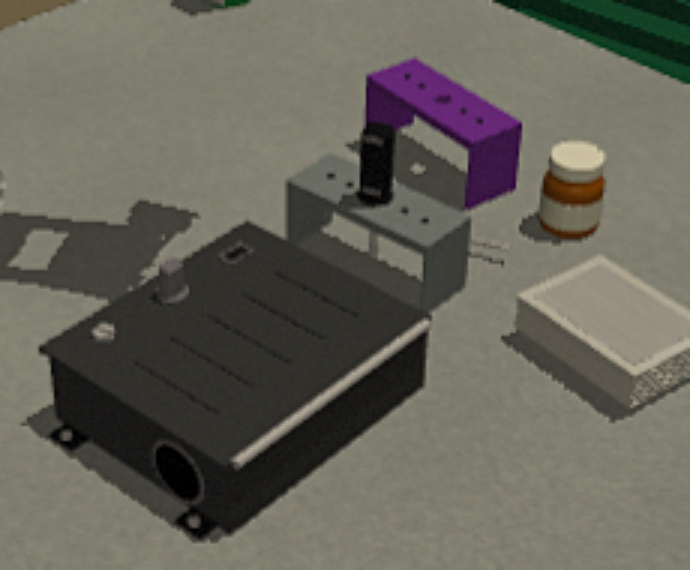

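The lid is shut, the screw is seated, the driver stands upright in the grey rack, the bystanders are untouched and the arm is clear. Handing in.

```bash
python3 -c "
from cell import manip
print(manip.sign_off())"
```

```text
the job is handed in; nothing more can be done
None
```

The job is handed in at about 67 s and all the steps were carried out: three blocks placed flat on the tray, lid shut and caught, screw home at about 6.0 rad, and driver upright in the grey rack. The sign-off returned no verdict; the final pictures and depth readings agree with this, but the blocks could not be seen again after the lid was shut.

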